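Load and lock the jar shaker, then start it

ROBOT

A 7-joint arm with a two-finger parallel gripper is mounted at the origin on a cart in front of the work surface, level with it; the furniture and walls round the work are solid. World frame = base frame: x ahead of the robot, y to its left, z up, the work surface at z = 0. Lengths are in m, angles in rad, forces in N, time in s.
With the tool pointing down it reaches from about 0.4 to 0.85 m from the base axis. Payload 4.5 kg.
Tool frame: the origin (TCP) lies where the fingers leave the gripper's body, on its centre line; the fingertips stand 64 mm ahead of it and the grasp point (between the pads) lies 45 mm ahead of it; z points along the fingers, y is the direction in which the jaws open and shut (so a half turn about z gives the same grasp; the last joint's range is limited). The gripper opens to 88 mm and grips with 3 to 60 N. Pads are 18 mm wide; open, the fingers measure 123 mm over their backs; the gripper's body (75 mm by 187 mm) begins 45 mm behind the grasp point.
Start: joints at [-1.113, 0.689, -0.195, 1.565, 0.157, 0.902, -0.215], TCP at [0.257, 0.57, 0.303] pointing down, gripper open.
Joint ranges: [-3.01, 3.01], [-0.46, 2.08], [-1.47, 1.51], [0.13, 2.56], [-1, 4.14], [0.04, 2.09], [-2.66, 2.66]. Speed limits (rad/s): [2.57, 2.57, 3.14, 3.14, 3.14, 3.14, 3.14].

INTERFACE

Orientations are given as a unit quaternion [x, y, z, w].
In Python, from plant import monitor, snapshot, workorder, finder gives the robot as it stands.
- The arm moves only by the tool carry_out, never from a script. Its argument "motion" is one flat list of numbers, 6 for each row, row after row: the shift along the tool's x, y, z in cm, then the turn, a rotation vector about the tool's x, y, z in rad. In form: [x, y, z, rx, ry, rz, x, y, z, rx, ry, rz, ...]. A call has 1 to 8 rows; each row shifts and turns the commanded pose from where the row before left it, along the tool's axes as they then stand; what a row does not reach is not made up. A row lasts 1/8 s, in which the tool goes at most 62.5 mm and 10.7 degrees, less where a joint would pass 70% of its speed; a pose out of reach is approached as far as the arm can. A call with a gripper value outside its range is refused whole. "hand" is the finger opening in cm, from 0 to 8.81, set as the call begins (left out, the last holds). The fingers move at their own pace and stop on an object; "grip_force" is the grip in N (left out, the last holds). Time passes only in rows, so rows that do not move let the fingers close. It gives the time, the measured TCP pose, the force and the opening at its end, in the units of the state.
- monitor.get_state(): the state, without advancing time (a new reading comes with each control period).
- snapshot(name): name is "scene" or "side" or "wrist"; returns a dict with "frame" (400x640x3 uint8, red, green, blue), "range_z" (400x640 float32, m along the optical axis (not along the pixel's ray), 0 where there is no reading), "fx", "fy", "cx", "cy" (pixels), "rvec" (rotation vector, rad) and "tvec" (3), from world to camera coordinates, as OpenCV has them; the wrist camera has in their place "hand_eye" (4x4, takes a point from camera to tool coordinates, whose origin is the TCP and whose axes are the flange's). Camera axes: x right, y down, z forward; pixel columns grow to the right and rows downward; lengths in m; the calibration is good to about 2 mm. A picture is of the moment at which its call begins: read the wrist's pose just before it.
- workorder.finish_job(): hands the job in, once; it reports no verdict.
Trained networks look in a picture, given as the dict that the camera call returned (one of the last four; its "shot" number tells which), for a name from the list of things; names that differ only in an ending like _2 or _b are one class to them, and where a whole thing is asked for, a point or a joint stands for the part that bears it (a point fixed in the world has none). Each returns a list of dicts, best first, with "p" (0 to 1); they miss things now and then, are a little off and sometimes report something else, mostly with a low value. They report only what shows in the picture. A call takes as long as a camera call. They do not tell look-alikes from the thing itself.
- finder.masks_of(picture, thing): "pixels" (400x640 bool, what is visible of it) and "extent" ([left, top, right, bottom] in pixels, round what is visible of it).
The state is a dict: "clock": time; "q": joint angles; "qd": joint speeds; "joint_torque": joint torques, N m; "tool_pos": TCP position; "eef_rot": TCP orientation; "contact_force": force on the tool from outside, world axes, zero at the start; "moment": the same for the moment, N m; "opening": opening from 0.0 (shut) to 1.0 (fully open).
Only numpy, scipy, OpenCV 4.12 (cv2) and the standard library are available. Lean on these libraries where they do the work, as an engineer would, in place of code of your own. Each camera call takes 0.05 s, during which the arm holds its last target. There are 200 camera calls.

TASK

Stand every amber jar that is on the worktop upright in the shaker's channel, then swing the hold-down flap fully down over them, swing the bolt upright into the flap's fork, and tighten it clockwise to its stop; the knob spins freely unless you keep it pressed down while turning, so the brass nut with the red pointer must follow. Last, push the green start switch all the way over to on (back toward the jars), and leave the other things on the bench where they are.

Things in the scene. Friction and masses are not known exactly. Their poses are not given: they have to be found in the camera images.
- jar_1: squat amber sample jar with a paper band and a white ribbed screw lid (fixed on), standing upright on the worktop; 45 mm tall; lid 47 mm across over the top 17 mm, body 45 mm across; about 90 g, bottom-heavy. Origin: centre of its underside. Two to four jars are present; absent ones read None.
- jar_2: squat amber sample jar with a paper band and a white ribbed screw lid (fixed on), standing upright on the worktop; 45 mm tall; lid 47 mm across over the top 17 mm, body 45 mm across; about 90 g, bottom-heavy. Origin: centre of its underside. Two to four jars are present; absent ones read None.
- jar_3: squat amber sample jar with a paper band and a white ribbed screw lid (fixed on), standing upright on the worktop; 45 mm tall; lid 47 mm across over the top 17 mm, body 45 mm across; about 90 g, bottom-heavy. Origin: centre of its underside. Two to four jars are present; absent ones read None.
- jar_4: squat amber sample jar with a paper band and a white ribbed screw lid (fixed on), standing upright on the worktop; 45 mm tall; lid 47 mm across over the top 17 mm, body 45 mm across; about 90 g, bottom-heavy. Origin: centre of its underside. Two to four jars are present; absent ones read None.
- shaker: low white bench shaker, 214 mm (x) by 264 mm (y), its top 38 mm above the worktop, fixed. Origin: on the worktop below the middle of the jar channel; the body reaches from x = -117 to +97 mm. x points from its front (bolt and switch, on the robot's side) to its back (flap hinge); y lies along the channel.
- channel (a point): middle of the jar channel's floor (dark mat) on the raised platform, 66 mm above the worktop, at shaker x = y = 0. Channel inside 60 mm (shaker x) by 218 mm (shaker y), between aluminium walls 6 mm thick whose tops are 83 mm above the worktop (17 mm above the floor). It takes four jars side by side in a row along y, right under the closed flap.
- flap (a joint): hold-down flap: bar 214 mm wide (shaker y), hinged along y at the back; 0 = closed, level over the jars; starts 1.65 to 1.9 rad, raised just past upright; limit 2.0. Stiff hinge, stays where left (about 0.25 N m). Closed, its rubber pad's underside is 115 mm above the worktop, its flat top 129 mm (jar tops: 111 mm). An orange tongue in its middle runs forward and ends in a fork.
- fork (a point): middle of the orange fork at the end of the flap's tongue, 137 mm from the flap's hinge axis; fork 32 mm wide over its two prongs (shaker y), 8 mm thick, open 14 mm wide slot between them, from 127 to 160 mm from the axis. When closed, at shaker x = -62 mm, 125 mm above the worktop.
- flap_axis (a point): point on the flap's hinge axis (along shaker y), shaker x = +75, y = 0, 125 mm above the worktop, fixed to the shaker.
- bolt (a joint): swing bolt, a steel rod 10 mm thick carrying nut and knob, pivoted along the shaker's y axis at the front; 0 = upright, its rod in the fork's slot with the nut just above the prongs; grows as it leans forward, away from the flap; starts 0.7 to 0.9 rad, limit 1.1. Stays where left (about 0.16 N m). If it stands upright first, the flap coming down strikes the nut and cannot close.
- bolt_pivot (a point): pivot of the swing bolt, shaker x = -65, y = 0, 50 mm above the worktop, fixed to the shaker.
- knob_mid (a point): middle of the black round knob (40 mm across, 26 mm tall, yellow cap with a white line) at the end of the bolt, on the bolt's line, 118 mm from the pivot while not pressed. Its z axis points along the bolt, away from the pivot.
- knob (a joint): turn of the knob on the bolt, rad, grows clockwise seen from its top; no limit. Spins freely and does nothing unless pressed down.
- knob_press (a joint): how far the knob is pressed down along the bolt toward the nut, 0 to 0.007 m; spring, 3 N at first, 9 N at the end. From about 4 mm its teeth mesh with the nut's (best 6 to 7 mm), with up to 0.5 rad of play before the nut follows.
- nut (a joint): brass nut, 38 mm across, below the knob, with a red pointer; turned only by the pressed knob, grows clockwise seen from above; starts 0 to 0.4 rad (loose), stop at 3.6 rad = tight. Needs about 0.08 N m; stays where left.
- start (a joint): start switch, a toggle lever 50 mm long with a green ball (26 mm across) at the left front of the shaker, its pivot at shaker x = -78, y = +90 mm, 37 mm above the worktop; 0 = off, leaning 0.5 rad toward the shaker's front; 1.0 = on, leaning 0.5 rad back toward the jars. Stays where left (0.06 N m).
- start_tip (a point): centre of the green ball of the start switch; 81 mm above the worktop when off and when on (shaker x = -102 off, -54 on).
- cup: specimen cup with an orange lid, 66 mm across, 70 mm tall, a bystander. Origin: centre of its underside.
- pad: pink note pad, 68 x 68 x 16 mm, a bystander. Origin: centre of its underside.
- labels: small blue and white label box, 34 x 40 x 66 mm, a bystander. Origin: centre of its underside.
- film: white and green film carton, 72 x 111 x 62 mm, a bystander. Origin: centre of its underside.
Things that resemble listed ones, but are neither listed nor needed, are in the scene too. What is shaped like the jar_2 but black is not meant.

How it is judged:
On the way, in this order (a step that is already met when the one before it is completed fails the run):
1. all the jars stand upright in the shaker's channel (x of jar_1 in the frame of shaker between -0.013 and 0.013 m and y of jar_1 in the frame of shaker between -0.095 and 0.095 m and z of jar_1 in the frame of shaker between 0.058 and 0.074 m and angle between each of jar_1, jar_2, jar_3, jar_4's own z axis and vertical below 0.12 rad and x of jar_2 in the frame of shaker between -0.013 and 0.013 m and y of jar_2 in the frame of shaker between -0.095 and 0.095 m and z of jar_2 in the frame of shaker between 0.058 and 0.074 m and x of jar_3 in the frame of shaker between -0.013 and 0.013 m and y of jar_3 in the frame of shaker between -0.095 and 0.095 m and z of jar_3 in the frame of shaker between 0.058 and 0.074 m and x of jar_4 in the frame of shaker between -0.013 and 0.013 m and y of jar_4 in the frame of shaker between -0.095 and 0.095 m and z of jar_4 in the frame of shaker between 0.058 and 0.074 m), for 0.2 s.
2. the flap is fully closed over the jars (value of joint flap below 0.06 rad), for 0.2 s.
3. the swing bolt stands upright in the fork (value of joint flap below 0.06 rad and value of joint bolt below 0.08 rad), for 0.2 s.
4. the nut is tight at its stop (all of step 3 and value of joint nut above 3.3 rad), for 0.2 s.
5. the start switch is on (all of step 4 and value of joint start above 0.8 rad), for 0.2 s.
At the end, for the whole second after the job is handed in: Every jar present stands upright (within 0.12 rad) and at rest on the floor of the channel, within 13 mm of its centre line and within 95 mm of its middle; flap within 0.06 rad of closed; bolt within 0.08 rad of upright; nut turned to at least 3.3 rad (stop 3.6); start switch past 0.8 of 1.0 rad (all of step 1 and all of step 5 and linear speed of each of jar_1, jar_2, jar_3, jar_4 below 0.02 m/s); the robot touches nothing.
It fails at once if a bystander (cup) is moved by more than 4 cm (distance of cup from where it was at the start of the episode above 0.04 m).
It fails at once if a bystander (note pad) is moved by more than 4 cm (distance of pad from where it was at the start of the episode above 0.04 m).
It fails at once if a bystander (label box) is moved by more than 4 cm (distance of labels from where it was at the start of the episode above 0.04 m).
It fails at once if a bystander (film carton) is moved by more than 4 cm (distance of film from where it was at the start of the episode above 0.04 m).
Of jar_1, jar_2, jar_3, jar_4 only 2 to 4 are there at a start; the rules pass over those that are not, and their reading is None.
At some moment in a run one of jar_1, jar_2, jar_3, jar_4 may be knocked a few centimetres aside while the robot is not near it.
It also fails if it takes over 210 s, if anything falls off the work surface, if the arm or the gripper's body presses on something with over 40 N, if the wrist force passes 120 N, or if a joint passes its speed limit or range.

## Working session

There is one attempt and no reset: what is moved stays moved. The work goes in short steps, Python scripts to look and compute and a tool call to move; the robot and the scene stay as the last step left them, time stands still between calls to the robot, and variables do not carry over. Pictures are saved under pics/ and viewed, about 12 in all and at most 16, crops included, and the job is handed in when it is done.

Besides the shell and the picture viewer there is one more tool, called after "Call:" as name(argument=value, ...) on one line, values as JSON. carry_out: Moves the arm, as the interface text tells. Its arguments: {"type":"object","properties":{"motion":{"type":"array"},"hand":{"type":"number"},"grip_force":{"type":"number"}},"required":["motion"]}

```bash
ls; mkdir -p pics
cat > h.py <<'E'
import numpy as np, cv2
from scipy.spatial.transform import Rotation as R
from plant import monitor, snapshot, workorder, finder
def save(img,name): cv2.imwrite('pics/'+name,cv2.cvtColor(img,cv2.COLOR_RGB2BGR))
def state():
    s=monitor.get_state(); return s
def ext(p,s=None):
    "camera->world R,t"
    if 'hand_eye' in p:
        T=np.eye(4);T[:3,:3]=R.from_quat(s['eef_rot']).as_matrix();T[:3,3]=s['tool_pos']
        M=T@np.array(p['hand_eye']);return M[:3,:3],M[:3,3]
    Rm=R.from_rotvec(np.ravel(p['rvec'])).as_matrix();return Rm.T,-Rm.T@np.ravel(p['tvec'])
def cloud(p,s=None):
    A,t=ext(p,s);z=p['range_z'];v,u=np.mgrid[0:400,0:640]
    c=np.stack([(u-p['cx'])/p['fx']*z,(v-p['cy'])/p['fy']*z,z],-1)
    w=c@A.T+t;w[z<=0]=np.nan;return w
def proj(p,P,s=None):
    A,t=ext(p,s);c=(np.atleast_2d(P)-t)@A
    return np.stack([c[:,0]/c[:,2]*p['fx']+p['cx'],c[:,1]/c[:,2]*p['fy']+p['cy']],-1)
E
python3 - <<'E'
from h import *
s=state();print(s)
for n in('scene','side'):
    p=snapshot(n);save(p['frame'],n+'0.png');w=cloud(p)
    A,t=ext(p);print(n,t.round(3),A[:,2].round(3))
    for th in('jar_1','cup','labels','film','pad','shaker','flap','bolt','start','knob'):
        for d in finder.masks_of(p,th):
            m=d['pixels'];q=w[m];q=q[~np.isnan(q[:,0])]
            print(th,round(d['p'],2),np.array(d['extent']).tolist(),np.median(q,0).round(3) if len(q) else None,np.percentile(q[:,2],[2,98]).round(3) if len(q) else None, np.median(p['frame'][m],0))
E
```

```text
pics
{'clock': 0.0, 'q': array([-1.11323042,  0.68997693, -0.19452036,  1.56634316,  0.157292  ,
        0.90248382, -0.21508213]), 'qd': array([ 8.63973201e-04,  2.09766389e-03,  6.57568623e-04, -8.78410272e-04,
       -4.69617156e-04, -9.40144344e-05, -2.39773235e-04]), 'joint_torque': array([-9.82863821e-05, -5.27557826e+01, -1.26710996e+00, -1.53426147e+01,
       -5.27177565e-02,  6.64221647e-03,  1.74290831e-04]), 'tool_pos': array([0.25681924, 0.56923452, 0.30191472]), 'eef_rot': array([ 2.10251112e-01,  9.77646992e-01, -9.00478174e-04, -1.31966811e-04]), 'contact_force': array([-0.94172615,  0.63506559, -0.50244026]), 'moment': array([-0.02301916,  0.02284122, -0.01752433]), 'opening': 0.9992838854116741}
scene [-0.09  -1.056  0.828] [ 0.452  0.729 -0.515]
jar_1 0.77 [242.2, 180.4, 254.4, 196.6] [0.401 0.225 0.036] [0.006 0.048] [152. 142. 128.]
jar_1 0.62 [290.3, 214.3, 307.4, 231.4] [ 0.447 -0.033  0.036] [0.005 0.049] [157. 149. 134.]
jar_1 0.59 [355.1, 315.9, 379.5, 345.6] [ 0.38  -0.493  0.042] [0.002 0.048] [67. 66. 60.]
jar_1 0.53 [263.8, 197.2, 278.0, 213.8] [0.425 0.
[... 1800 characters left out ...]
 [ 0.506 -0.515  0.058] [0.001 0.064] [159. 157. 133.]
pad 0.79 [339.3, 327.0, 373.8, 356.1] [0.425 0.371 0.015] [-0.002  0.018] [236. 225. 219.]
shaker 0.77 [272.2, 134.5, 354.6, 234.9] [ 0.548 -0.188  0.065] [0.009 0.228] [116. 108.  98.]
flap 0.95 [273.8, 135.9, 315.8, 185.5] [ 0.622 -0.267  0.204] [0.123 0.257] [77.5 72.5 57. ]
bolt 0.7 [323.8, 183.3, 352.9, 204.0] [ 0.442 -0.125  0.131] [0.054 0.152] [102.  87.  66.]
bolt 0.49 [312.7, 266.5, 331.7, 285.0] [0.524 0.169 0.042] [0.002 0.047] [221. 218. 201.]
knob 0.56 [338.9, 189.2, 354.1, 197.5] [ 0.432 -0.116  0.14 ] [0.127 0.153] [59. 57. 53.]
knob 0.25 [270.8, 133.3, 357.1, 239.4] [ 0.551 -0.193  0.065] [-0.002  0.238] [119. 110.  99.]
```

Run:
```python
import cv2
a=cv2.imread('pics/scene0.png')[150:370,220:480];b=cv2.imread('pics/side0.png')[120:370,250:450]
cv2.imwrite('pics/a.png',cv2.resize(a,None,fx=3,fy=2.7,interpolation=2))
cv2.imwrite('pics/b.png',cv2.resize(b,None,fx=2.4,fy=2.4,interpolation=2))
```

```text
(no output)
```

View pics/a.png

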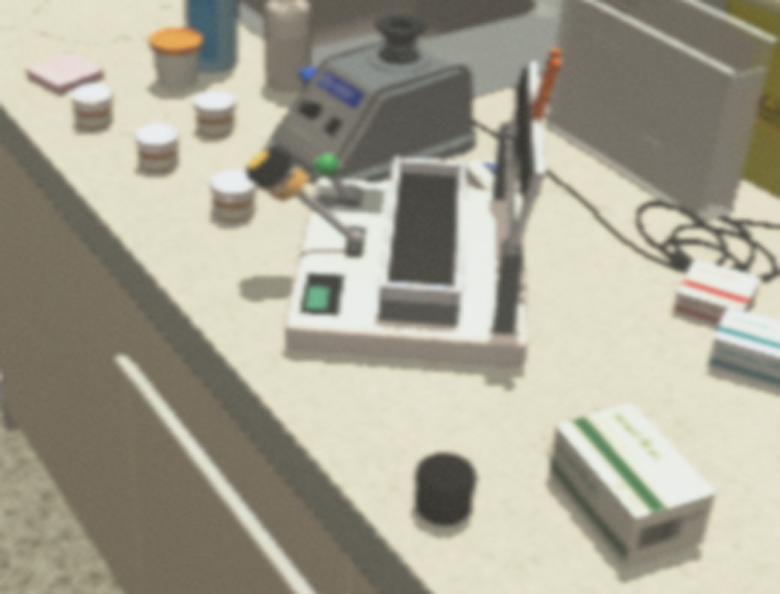

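View pics/b.png

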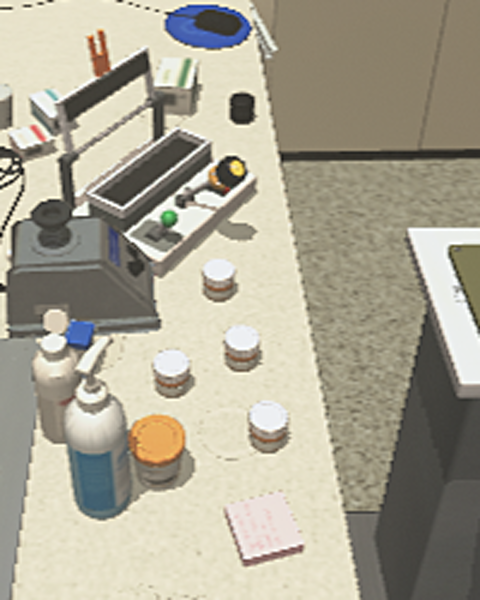

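```bash
cat >> h.py <<'E'
def plan(s,P,Rt,n=None):
    "rows total from state to pose: tool-frame shift (cm) and rotvec of whole move"
    R0=R.from_quat(s['eef_rot']); return R0.inv().apply(np.array(P)-s['tool_pos'])*100,(R0.inv()*Rt).as_rotvec()
def down(yaw):
    "tool z down, tool x at world angle yaw; tool y = yaw-90deg"
    c,t=np.cos(yaw),np.sin(yaw); return R.from_matrix(np.array([[c,t,0],[t,-c,0],[0,0,-1]]))
E
python3 - <<'E'
from h import *
for n in('scene','side'):
    p=snapshot(n);w=cloud(p).reshape(-1,3);w=w[~np.isnan(w[:,0])]
    for lo,hi in((.03,.046),(.078,.089)):
        q=w[(w[:,2]>lo)&(w[:,2]<hi)&(w[:,0]>.38)&(w[:,0]<.68)&(w[:,1]>-.42)&(w[:,1]<-.05)]
        print(n,lo,len(q),cv2.minAreaRect((q[:,:2]*1000).astype(np.float32)),q.min(0).round(3),q.max(0).round(3))
    g=w[(w[:,0]>.3)&(w[:,0]<.9)&(abs(w[:,1])<.5)]
    H=np.zeros((12,20))
    for a,b in zip(((g[:,0]-.3)/.05).astype(int),range(len(g))):
        j=int((g[b,1]+.5)/.05)
        if 0<=j<20: H[a,j]=max(H[a,j],g[b,2])
    print((H*100).round().astype(int))
E
```

```text
scene 0.03 2503 ((547.7939453125, -207.0663299560547), (293.55401611328125, 214.07772827148438), 52.79254150390625) [ 0.381 -0.386  0.03 ] [ 0.677 -0.051  0.046]
scene 0.078 408 ((535.0798950195312, -216.7255096435547), (242.95945739746094, 189.12457275390625), 55.070377349853516) [ 0.456 -0.367  0.078] [ 0.678 -0.081  0.089]
[[ 0  0  0  1  0  0  0  0  0  0  0  0  1  0  1  0  0  1  1  1]
 [ 5  1  1  0  4  4  0  1  1  1  0  1  1  0  5  5  2  2  0  1]
 [ 5  0  0  4  4  4 14 16  0  5  4  5  5  0  5  5  2  2  2  0]
 [ 6  0  1  9  9  9 13 14  3  5  5  1  5  3  1  1  2  2  1  1]
 [ 0  0 18 15  9  9  9  9 10  4  4  5  5  5  0  7  7  0  1  1]
 [ 0  1 22 22 22  9  9  9  6 11 12 10  0  0  0 23 23  0  1  1]
 [ 0  1  0 22 29 22  9  9  3 14 18 13  7 18 17 23 23  0  0  1]
 [ 4  0  0  0  1 22 22  4  0 18 18 13  0 18 16  0  1  1  0  0]
 [ 5  4  3  1  0  1  4  3  2 13 18 12  0  0  1  1  0  1  1  1]
 [ 4  3  3  2  3  3  1  2  2  5  0  0  0  0  0  0  0  0  0  0]
 [ 7  7  3  2  3  3  1  0  1  0 41 40 40 39 39  0  0  0  0  0]
 [ 7  0  2  3 22 22 22 23 22 39 41 40 40 39 39  0  0  0  0  0]]
side 0.03 939 (
[... 370 characters left out ...]
 0  0]
 [ 5  0  0  0  4  4  0  0  0  0  0  0  0  0  5  5  2  2  0  0]
 [ 5  0  0  3  4  4  4 15  0  5  5  5  5  0  5  5  2  2  2  0]
 [ 6  0  0  8  8  8  9 14  3  5  5  0  4  4  0  0  2  2  0  0]
 [ 6  0 15 16  8  9  8  5  9  4  4  4  5  5  0  7  7  0  0  0]
 [ 0  0 22 22 21  8  8  8  5 11 11 11  0  0  0 23 23 14  0  0]
 [ 0  0  0 22 28 22  8  9  0 12 18 13  7 17 17 10 23 14  0  0]
 [ 2  0  0  0  0 22 22  4  0 18 18 13  7 18 17 11  1  0  0  1]
 [ 4  5  3  0  0  0  0  0  0 13 18 13  1  1  1  1  1  1  1  1]
 [ 4  3  3  3  3  2  1  1  2  3  3  1  1  1  1  0  0  0  0  0]
 [ 7  7  3  2  2  3  0  0  0  0 41 40 40 39 38  0  0  0  0  0]
 [ 7  7  2  3 22 22 22 20 19 10 41 40 40 39 38  0  0  0  0  0]]
```

Call:
carry_out(motion=[0,0,-3,0,0,0,0,-4,-3,0,0,0.05,-3,-5,-1,0,0,0.05,-3,-5,0,0,0,0.05,-3,-5,0,0,0,0.05,-3,-5,0,0,0,0.05,-2,-5,0,0,0,0.05,0,-5,0,0,0,0], hand=8.8)

```text
clock: 2.2
tool_pos: [0.1898, 0.2094, 0.3728]
eef_rot: [0.356, 0.935, 0.0, 0.0]
contact_force: [-0.3, 0.3, 0.3]
opening: 0.994
```

Run:
```python
from h import *
s=state();p=snapshot('wrist');print(np.array(p['hand_eye']).round(3),p['fx'])
print(plan(s,[.40,.03,.42],down(np.radians(142.8))))
w=cloud(p,s);print(w[200,320],w[0,0],w[399,639])
```

```text
[[ 0.001 -0.955 -0.298  0.078]
 [ 1.     0.001  0.001 -0.   ]
 [-0.001 -0.298  0.955 -0.082]
 [ 0.     0.     0.     1.   ]] 349.7220462931787
(array([-27.63100957,   0.59248331,  -4.71116882]), array([ 0.0006805 ,  0.00029344, -0.07844015]))
[ 0.35930763  0.06183682 -0.56354811] [-0.83252881 -0.35117143 -0.90566812] [0.22016197 0.2706487  0.39762379]
```

Call:
carry_out(motion=[-4,0.1,-1,0,0,-0.015,-5,0.1,-1,0,0,-0.015,-5,0.1,-1,0,0,-0.015,-5,0.1,-1,0,0,-0.015,-5,0.1,-0.7,0,0,-0.015,-3.6,0.1,0,0,0,0,0,0,0,0,0,0])

```text
clock: 3.12
tool_pos: [0.4089, 0.0396, 0.4197]
eef_rot: [0.321, 0.947, -0.0, 0.001]
contact_force: [-0.4, 0.7, -0.6]
opening: 0.996
```

```bash
cat >> h.py <<'E'
def jars(p,s,show=True):
    "lid-top circles by depth inside detector masks"
    w=cloud(p,s);out=[]
    for d in finder.masks_of(p,'jar_1'):
        if d['p']<.2: continue
        q=w[d['pixels']];q=q[~np.isnan(q[:,0])]
        if len(q)<30: continue
        zt=np.percentile(q[:,2],97);t=q[q[:,2]>zt-.006]
        c,r=cv2.minEnclosingCircle((t[:,:2]*1000).astype(np.float32))
        col=np.median(p['frame'][d['pixels']],0)
        out.append((np.array(c)/1000,r,zt));
        if show: print('jar',round(d['p'],2),np.round(d['extent']),'c',np.round(c,1),'r',round(r,1),'med',(np.median(t[:,:2],0)*1000).round(1),'ztop',round(zt,4),col)
    return out
E
python3 - <<'E'
from h import *
s=state();p=snapshot('wrist');save(p['frame'],'w1.png');np.savez('w1.npz',w=cloud(p,s));print(s['tool_pos'])
jars(p,s)
w=cloud(p,s).reshape(-1,3);w=w[~np.isnan(w[:,0])]
for lo,hi in((.03,.046),(.079,.089)):
    q=w[(w[:,2]>lo)&(w[:,2]<hi)&(w[:,0]>.38)&(w[:,0]<.7)&(w[:,1]>-.42)&(w[:,1]<-.05)]
    print(lo,len(q),np.median(q[:,2]),cv2.minAreaRect((q[:,:2]*1000).astype(np.float32)))
E
```

```text
[0.40890049 0.03958503 0.41974868]
jar 0.97 [355. 116. 395. 150.] c [428.7 115.6] r 23.4 med [428.1 115.2] ztop 0.0463 [168. 173. 187.]
jar 0.89 [422.  32. 470.  75.] c [406.  241.4] r 23.1 med [405.7 240.9] ztop 0.0464 [166. 171. 184.]
jar 0.79 [289. 184. 321. 224.] c [452.8 -16.7] r 23.7 med [451.6 -15.8] ztop 0.0461 [167. 173. 185.]
jar 0.65 [416. 149. 457. 188.] c [520.9 156.6] r 23.5 med [519.7 156.4] ztop 0.0465 [167. 172. 184.]
0.03 6487 0.03746546912220522 ((543.266845703125, -207.29759216308594), (271.5421142578125, 214.17576599121094), 53.31696319580078)
0.079 950 0.08189549094303247 ((534.4447021484375, -217.3640594482422), (238.0792999267578, 184.20985412597656), 58.53579330444336)
```

View pics/w1.png

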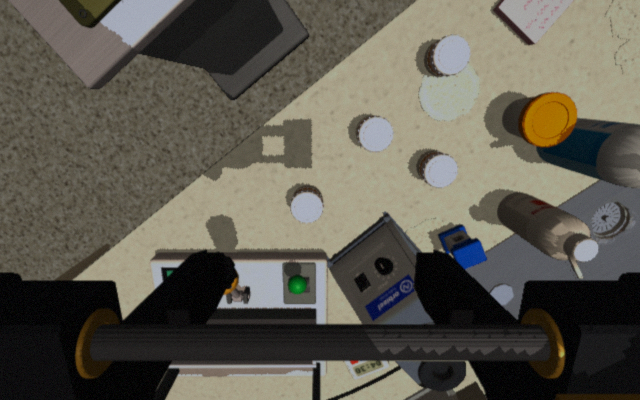

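Call:
carry_out(motion=[-4.4,-1.5,-0.2,0,0,0,-4.4,-1.5,-0.2,0,0,0,-4.4,-1.5,-0.2,0,0,0,-4.4,-1.5,-0.2,0,0,0,-4.4,-1.5,-0.2,0,0,0,-4.4,-1.5,0,0,0,0,-4.4,-1.5,0,0,0,0,-4.4,-1.5,0,0,0,0])

```text
clock: 4.22
tool_pos: [0.6159, -0.2661, 0.4297]
eef_rot: [0.317, 0.948, 0.001, -0.0]
contact_force: [0.5, 0.5, 0.1]
opening: 1.0
```

Run:
```python
from h import *
s=state();p=snapshot('wrist');save(p['frame'],'w2.png');np.savez('w2.npz',w=cloud(p,s));print(s['tool_pos'],R.from_quat(s['eef_rot']).as_matrix().round(3).tolist())
w=cloud(p,s).reshape(-1,3);w=w[~np.isnan(w[:,0])]
for lo,hi in((.03,.046),(.077,.087)):
    q=w[(w[:,2]>lo)&(w[:,2]<hi)&(w[:,0]>.38)&(w[:,0]<.7)&(w[:,1]>-.42)&(w[:,1]<-.05)]
    print(lo,len(q),np.median(q[:,2]),cv2.minAreaRect((q[:,:2]*1000).astype(np.float32)))
W=cloud(p,s)
for th in('start','knob','fork','flap','bolt','nut'):
    for d in finder.masks_of(p,th)[:2]:
        q=W[d['pixels']];q=q[~np.isnan(q[:,0])]
        print(th,round(d['p'],2),np.round(d['extent']),np.median(q,0).round(4),np.percentile(q[:,2],[3,97]).round(3))
```

```text
[ 0.61586471 -0.26612345  0.42970936] [[-0.798, 0.602, -0.0], [0.602, 0.798, 0.002], [0.001, 0.001, -1.0]]
0.03 18280 0.03779262538475939 ((543.3867797851562, -209.35630798339844), (273.5300598144531, 192.94842529296875), 53.09606170654297)
0.077 3037 0.08217206061665228 ((540.3790283203125, -211.43618774414062), (236.12045288085938, 169.6471710205078), 52.718509674072266)
start 0.8 [390.   0. 408.  22.] [ 0.5318 -0.0953  0.0809] [0.051 0.091]
knob 0.37 [194. 156. 437. 244.] [ 0.6184 -0.2714  0.2142] [0.126 0.277]
fork 0.71 [193. 155. 439. 244.] [ 0.6188 -0.2716  0.2137] [0.    0.276]
flap 0.71 [198. 153. 438. 247.] [ 0.6184 -0.2709  0.2144] [0.127 0.277]
bolt 0.59 [311.   0. 322.  43.] [ 0.4879 -0.1727  0.0671] [0.054 0.085]
```

View pics/w2.png

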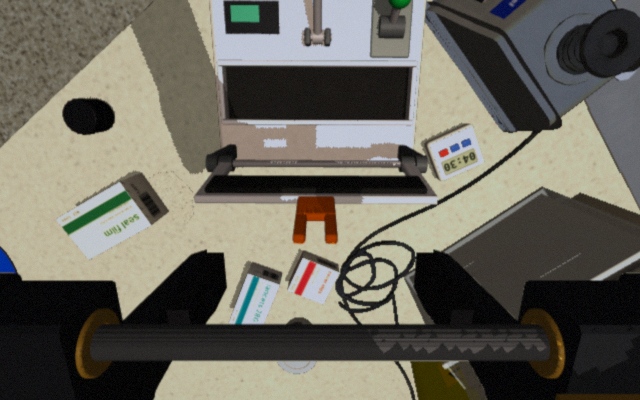

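Run:
```python
from h import *
w=np.load('w2.npz')['w']; 
sub=w[20:150,200:440]
m=(sub[...,2]>.060)&(sub[...,2]<.072)
n,l,st,c=cv2.connectedComponentsWithStats(m.astype(np.uint8),connectivity=4);k=1+st[1:,4].argmax();q=sub[l==k]
print('mat',len(q),np.median(q[:,2]),cv2.minAreaRect((q[:,:2]*1000).astype(np.float32)))
m=(sub[...,2]>.076)&(sub[...,2]<.089)
n,l,st,c=cv2.connectedComponentsWithStats(m.astype(np.uint8));k=1+st[1:,4].argmax();t=sub[l==k]
print('wall',len(t),np.median(t[:,2]),cv2.minAreaRect((t[:,:2]*1000).astype(np.float32)))
for a in (52,52.5,53,53.5,54):
    r=np.radians(a);ys=np.array([np.cos(r),np.sin(r)]);xs=np.array([ys[1],-ys[0]])
    # straightness: extent of mat in x with percentiles
    X=q[:,:2]@xs;Y=q[:,:2]@ys;print(a,'mat',np.percentile(X,[.5,99.5]).round(4),np.percentile(Y,[.5,99.5]).round(4), end=' ')
    X=t[:,:2]@xs;Y=t[:,:2]@ys;print('wall',np.percentile(X,[.5,99.5]).round(4),np.percentile(Y,[.5,99.5]).round(4))
```

```text
mat 9530 0.06614245437402824 ((549.1445922851562, -219.217041015625), (221.20021057128906, 60.29121780395508), 52.79108810424805)
wall 2862 0.0821361429797641 ((549.05224609375, -219.39987182617188), (230.36074829101562, 71.72321319580078), 53.06651306152344)
52 mat [0.5374 0.5983] [0.0563 0.2741] wall [0.5312 0.6042] [0.0508 0.2797]
52.5 mat [0.5392 0.5992] [0.0514 0.2692] wall [0.5331 0.6052] [0.0459 0.2748]
53 mat [0.5404 0.6002] [0.0464 0.2642] wall [0.5348 0.6063] [0.0409 0.2697]
53.5 mat [0.5413 0.602 ] [0.0414 0.2593] wall [0.5355 0.6083] [0.036  0.2648]
54 mat [0.542  0.6039] [0.0365 0.2542] wall [0.536  0.6104] [0.0309 0.2598]
```

```bash
cat >> h.py <<'E'
C=np.array([.549,-.219]);A_S=np.radians(52.9)
YS=np.array([np.cos(A_S),np.sin(A_S)]);XS=np.array([YS[1],-YS[0]])
def s2w(x,y): return C+x*XS+y*YS
def w2s(P): d=np.asarray(P)[...,:2]-C; return np.stack([d@XS,d@YS],-1)
E
python3 - <<'E'
from h import *
W=[np.load(f)['w'].reshape(-1,3) for f in('w1.npz','w2.npz')]
for n in('scene','side'):
    p=snapshot(n);w=cloud(p);W.append(w.reshape(-1,3))
    for th in('knob','start','nut','labels'):
        for d in finder.masks_of(p,th)[:1]:
            q=w[d['pixels']];q=q[~np.isnan(q[:,0])];print(n,th,round(d['p'],2),np.median(q,0).round(3),w2s(np.median(q,0)).round(3))
W=np.concatenate(W);W=W[~np.isnan(W[:,0])];np.save('W.npy',W)
def chk(c,zb,a):
    u=np.array([np.cos(a),np.sin(a)]);v=np.array([u[1],-u[0]])
    q=W[(W[:,2]>zb-.004)&(W[:,2]<.27)];d=q[:,:2]-c
    L=np.abs(d@u)-.0935;X=np.abs(d@v)-.0375
    m=np.where((L>0)&(X>0),np.hypot(L,X),np.maximum(L,X));i=np.argsort(m)[20] # robust
    return round(m[i]*1000),q[i].round(3).tolist()
for nm,c in (('j0',(.429,.116)),('j1',(.406,.241)),('j2',(.453,-.017)),('j3',(.521,.157))):
    for da in(-20,-10,0,10,20,30): print(nm,da,chk(np.array(c),.084,A_S+np.radians(da)))
for y in(.06,-.01,-.08,-.12,-.04): print('place',y,chk(s2w(0,y),.151,A_S))
# fork / flap profile
s=None
w=np.load('w2.npz')['w'];f=np.array(cv2.imread('pics/w2.png')).astype(int)
m=(f[...,2]>120)&(f[...,0]<60)&(f[...,1]<90);m[:190]=0;m[250:]=0;m[:,:285]=0;m[:,345:]=0
q=w[m];q=q[~np.isnan(q[:,0])];xs=w2s(q);print('fork pts',len(q),np.median(xs,0),np.percentile(q[:,2],[2,50,98]),np.percentile(xs[:,0],[2,98]))
ang=np.arctan2(q[:,2]-.125,-(xs[:,0]-.075));print('flap angle',np.median(ang))
q=W[(np.abs(w2s(W)[:,1])<.1)&(W[:,2]>.13)&(W[:,2]<.3)];xs=w2s(q);k=(xs[:,0]>.04)&(xs[:,0]<.16)
for z in np.arange(.13,.3,.01):
    kk=k&(abs(q[:,2]-z)<.005)
    if kk.sum()>3: print(round(z,2),kk.sum(),np.percentile(xs[kk,0],[2,50,98]).round(3),np.percentile(xs[kk,1],[2,98]).round(3))
E
```

```text
scene knob 0.75 [ 0.447 -0.032  0.035] [-0.194  0.088]
scene start 0.48 [ 0.426 -0.142  0.141] [-0.145 -0.012]
scene nut 0.39 [ 0.444 -0.151  0.12 ] [-0.125 -0.009]
scene labels 0.48 [ 0.448 -0.032  0.034] [-0.194  0.088]
side start 0.63 [0.638 0.13  0.064] [-0.14   0.331]
side nut 0.53 [ 0.455 -0.128  0.117] [-0.13   0.016]
j0 -20 (93, [0.585, 0.062, 0.087])
j0 -10 (107, [0.586, 0.064, 0.086])
j0 0 (117, [0.578, 0.056, 0.082])
j0 10 (118, [0.559, 0.03, 0.092])
j0 20 (112, [0.557, 0.025, 0.086])
j0 30 (101, [0.557, 0.025, 0.086])
j1 -20 (78, [0.573, 0.298, 0.087])
j1 -10 (75, [0.57, 0.305, 0.118])
j1 0 (78, [0.569, 0.306, 0.093])
j1 10 (86, [0.567, 0.316, 0.09])
j1 20 (98, [0.567, 0.318, 0.102])
j1 30 (113, [0.567, 0.32, 0.094])
j2 -20 (14, [0.555, 0.023, 0.084])
j2 -10 (10, [0.419, -0.113, 0.13])
j2 0 (-3, [0.427, -0.108, 0.131])
j2 10 (-5, [0.439, -0.109, 0.14])
j2 20 (-1, [0.428, -0.106, 0.131])
j2 30 (-1, [0.436, -0.108, 0.143])
j3 -20 (24, [0.634, 0.199, 0.08])
j3 -10 (20, [0.632, 0.204, 0.091])
j3 0 (20, [0.626, 0.214, 0.087])
j3 10 (29, [0.626, 0.221, 0.09])
j3 20 (40, [0.559,
[... 390 characters left out ...]
068 0.073 0.082] [-0.099  0.1  ]
0.14 88 [0.073 0.075 0.081] [-0.1  0.1]
0.15 91 [0.075 0.076 0.083] [-0.099  0.099]
0.16 78 [0.076 0.078 0.081] [-0.1    0.099]
0.17 41 [0.078 0.079 0.082] [-0.1    0.099]
0.18 20 [0.075 0.078 0.083] [-0.097  0.099]
0.19 845 [0.075 0.076 0.079] [-0.095  0.093]
0.2 1049 [0.076 0.077 0.081] [-0.095  0.093]
0.21 1752 [0.078 0.08  0.086] [-0.095  0.094]
0.22 3162 [0.08  0.087 0.094] [-0.095  0.095]
0.23 225 [0.087 0.088 0.096] [-0.017  0.015]
0.24 257 [0.089 0.09  0.095] [-0.017  0.015]
0.25 372 [0.09  0.092 0.099] [-0.016  0.015]
0.26 191 [0.092 0.093 0.101] [-0.017  0.015]
0.27 195 [0.094 0.095 0.102] [-0.017  0.016]
0.28 378 [0.095 0.098 0.104] [-0.016  0.015]
```

Call:
carry_out(motion=[4.2,2.1,0,0,0,0,4.2,2.1,0,0,0,0,4.2,2.1,1,0,0,0,4.2,2.1,2,0,0,0,4.2,2.1,3,0,0,0,4.2,2.1,3,0,0,0,4.2,2.1,3,0,0,0,4.2,2.1,3,0,0,0])

```text
clock: 6.08
tool_pos: [0.4485, 0.0709, 0.2793]
eef_rot: [0.319, 0.948, 0.001, 0.001]
contact_force: [0.5, 0.3, 0.5]
opening: 0.998
```

Call:
carry_out(motion=[4.3,2.4,3,0,0,0,0,0,0,0,0,0,0,0,0,0,0,0])

```text
clock: 6.45
tool_pos: [0.4298, 0.1143, 0.25]
eef_rot: [0.319, 0.948, 0.0, 0.001]
contact_force: [-0.3, 0.0, -0.0]
opening: 1.003
```

```bash
cat > look.py <<'E'
from h import *
import sys
s=state();p=snapshot('wrist');Rm=R.from_quat(s['eef_rot']).as_matrix()
print(s['clock'],s['tool_pos'].round(4),'yaw tool y',np.degrees(np.arctan2(Rm[1,1],Rm[0,1])).round(2),'tilt',Rm[:,2].round(4))
o=jars(p,s,False)
for c,r,z in o:
    d=Rm.T@(np.array([c[0],c[1],.084])-s['tool_pos']);print('jar',c.round(4),round(r,1),round(z,4),'tool move cm',(d*100).round(2),'shaker xy',w2s(c).round(4))
E
python3 look.py
```

```text
6.45 [0.4298 0.1143 0.25  ] yaw tool y 52.8 tilt [ 1.1e-03 -3.0e-04 -1.0e+00]
jar [0.4941 0.1593] 45.7 0.046 tool move cm [-2.38  7.46 16.61] shaker xy [-0.272   0.2686]
jar [0.4067 0.2416] 23.6 0.0463 tool move cm [ 9.56  8.74 16.6 ] shaker xy [-0.3914  0.2816]
jar [0.4345 0.0222] 64.3 0.0457 tool move cm [-5.92 -7.06 16.6 ] shaker xy [-0.2369  0.1233]
jar [0.4289 0.1155] 23.3 0.0461 tool move cm [ 0.16  0.04 16.6 ] shaker xy [-0.2975  0.1944]
jar [ 0.5165 -0.0796] 9.8 0.0833 tool move cm [-18.61 -10.21  16.62] shaker xy [-0.11    0.0916]
```

Call:
carry_out(motion=[0.15,0,5,0,0,0,0,0,5,0,0,0,0,0,4,0,0,0,0,0,2.6,0,0,0,0,0,0,0,0,0])

```text
clock: 7.18
tool_pos: [0.4367, 0.1167, 0.0886]
eef_rot: [0.32, 0.947, -0.004, -0.005]
contact_force: [-0.3, -0.6, 0.7]
opening: 0.996
```

Call:
carry_out(motion=[0,0,0,0,0,0,0,0,0,0,0,0,0,0,0,0,0,0,0,0,0,0,0,0,0,0,-3,0,0,0,0,0,-5,0,0,0,0,0,-5,0,0,0,0,0,-5.6,0,0,0], hand=4, grip_force=20)

```text
clock: 8.18
tool_pos: [0.437, 0.1184, 0.2767]
eef_rot: [0.319, 0.948, -0.004, -0.006]
contact_force: [1.1, 0.2, -1.1]
opening: 0.525
```

Call:
carry_out(motion=[-3.7,-1.65,0,0,0,0,-3.7,-1.65,0,0,0,0,-3.7,-1.65,0,0,0,0,-3.7,-1.65,0,0,0,0,-3.7,-1.65,0,0,0,0,-3.7,-1.65,0,0,0,0,-3.7,-1.65,0,0,0,0,-3.8,-1.7,0,0,0,0])

```text
clock: 9.18
tool_pos: [0.5943, -0.1675, 0.274]
eef_rot: [0.319, 0.948, -0.004, -0.006]
contact_force: [1.1, 1.1, -1.6]
opening: 0.524
```

```bash
cat > where.py <<'E'
from h import *
import sys
x,y,z=map(float,sys.argv[1:4]);s=state();Rm=R.from_quat(s['eef_rot']).as_matrix();a=A_S+np.radians(float(sys.argv[4]) if len(sys.argv)>4 else 0)
P=np.array([*s2w(x,y),z]);d,r=plan(s,P,down(a+np.pi/2))
print(s['clock'],'at shaker',w2s(s['tool_pos']).round(4),s['tool_pos'].round(4),'open cm',round(s['opening']*8.81,2),'F',s['contact_force'].round(1),'j7',s['q'].round(2)); print('move to target',d.round(2),r.round(3))
E
python3 where.py 0 .062 .151
```

```text
9.175 at shaker [0.005  0.0684] [ 0.5943 -0.1675  0.274 ] open cm 4.62 F [ 1.1  1.1 -1.6] j7 [ 0.05  0.73  0.26  1.62 -0.23  0.83  1.33]
move to target [ 0.39 -0.51 12.31] [-0.01  -0.009 -0.001]
```

```bash
cat > held.py <<'E'
from h import *
s=state();p=snapshot('wrist');w=cloud(p,s);Rm=R.from_quat(s['eef_rot']).as_matrix()
T=(w-s['tool_pos'])@Rm
m=(abs(T[...,2]-.0405)<.007)&(abs(T[...,1])<.03)&(abs(T[...,0])<.04)
q=T[m];print(len(q));
if len(q)>20:
    print('x range',np.percentile(q[:,0],[1,50,99]).round(4),'y',np.percentile(q[:,1],[1,99]).round(4),'z',np.median(q[:,2]).round(4))
    print('slope',np.linalg.lstsq(np.c_[q[:,:2],np.ones(len(q))],q[:,2],rcond=None)[0].round(3))
save(p['frame'],'held.png')
E
python3 held.py
```

```text
1362
x range [-0.0081  0.0069  0.0103] y [-0.0296  0.0296] z 0.0408
slope [-0.024  0.001  0.041]
```

View pics/held.png

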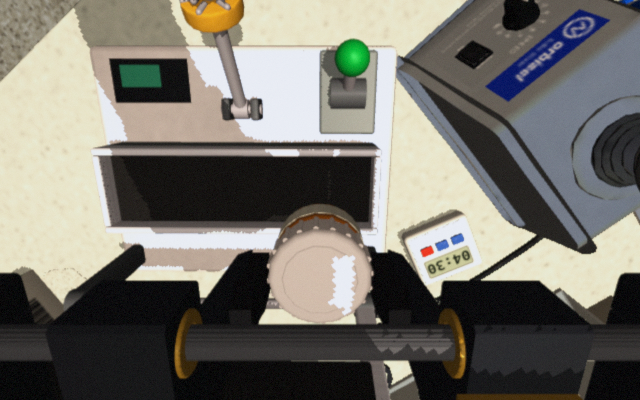

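```bash
cat > held.py <<'E'
from h import *
s=state();p=snapshot('wrist');w=cloud(p,s);Rm=R.from_quat(s['eef_rot']).as_matrix()
T=(w-s['tool_pos'])@Rm
for d in finder.masks_of(p,'jar_1'):
    e=d['extent']
    if not(e[0]<320<e[2] and e[3]>240): continue
    q=T[d['pixels']];q=q[~np.isnan(q[:,0])]
    zt=np.percentile(q[:,2],5);t=q[(q[:,2]<zt+.006)&(abs(q[:,0])<.04)]
    c,r=cv2.minEnclosingCircle((t[:,:2]*1000).astype(np.float32))
    print(round(d['p'],2),np.round(e),'lid top tool z',zt.round(4),'centre mm',np.round(c,1),r,'x range',np.percentile(t[:,0],[1,99]).round(4))
    print('slope',np.linalg.lstsq(np.c_[t[:,:2],np.ones(len(t))],t[:,2],rcond=None)[0].round(3))
E
python3 held.py
```

```text
0.79 [267. 204. 373. 321.] lid top tool z 0.0508 centre mm [2.6 0.1] 23.894332885742188 x range [-0.0172  0.0245]
slope [ 0.035 -0.002  0.052]
```

Call:
carry_out(motion=[0.1,-0.5,2,-0.01,-0.01,0,0,0,2.5,0,0,0,0,0,2.5,0,0,0,0,0,2,0,0,0,0,0,1,0,0,0,0,0,0,0,0,0,0,0,0,0,0,0])

```text
clock: 10.2
tool_pos: [0.5906, -0.1701, 0.1751]
eef_rot: [0.319, 0.948, -0.0, 0.002]
contact_force: [-0.6, -0.3, -1.2]
opening: 0.525
```

```bash
python3 where.py 0.002 .062 .162; python3 held.py
python3 - <<'E'
from h import *
p=snapshot('side');w=cloud(p);save(p['frame'][130:240,260:370],'x.png')
import cv2
i=cv2.imread('pics/x.png');cv2.imwrite('pics/side1.png',cv2.resize(i,None,fx=5,fy=5,interpolation=2))
E
```

```text
10.2 at shaker [0.0037 0.0641] [ 0.5906 -0.1701  0.1751] open cm 4.63 F [-0.6 -0.3 -1.2] j7 [ 0.09  0.85  0.2   1.72 -0.27  0.6   1.37]
move to target [ 0.18 -0.21  1.31] [ 0.     0.003 -0.001]
0.97 [266. 205. 370. 325.] lid top tool z 0.0508 centre mm [ 2.6 -0.2] 23.853179931640625 x range [-0.017   0.0245]
slope [ 0.034 -0.001  0.052]
```

View pics/side1.png

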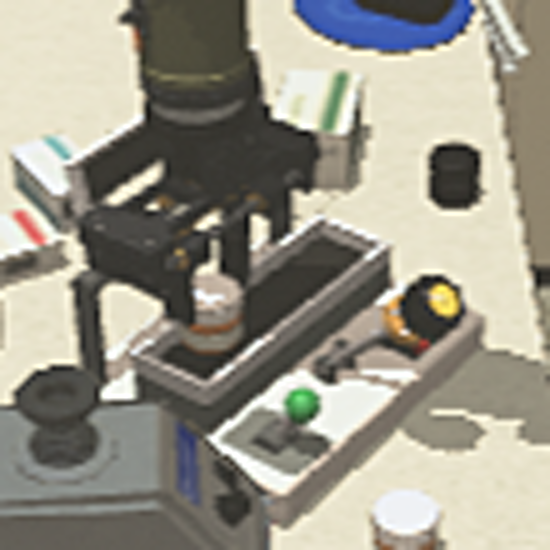

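Call:
carry_out(motion=[0.1,-0.2,0.4,0,0,0,0,0,0.4,0,0,0,0,0,0.3,0,0,0,0,0,0,0,0,0])

```text
clock: 10.85
tool_pos: [0.5882, -0.1712, 0.163]
eef_rot: [0.319, 0.948, -0.0, 0.001]
contact_force: [-0.1, -0.1, -1.4]
opening: 0.525
```

Call:
carry_out(motion=[0,0,0.2,0,0,0,0,0,0,0,0,0])

```text
clock: 11.1
tool_pos: [0.5887, -0.1715, 0.1625]
eef_rot: [0.319, 0.948, -0.0, 0.002]
contact_force: [-1.4, 0.6, 6.7]
opening: 0.525
```

Call:
carry_out(motion=[0,0,0.2,0,0,0,0,0,0,0,0,0])

```text
clock: 11.35
tool_pos: [0.5887, -0.1716, 0.1622]
eef_rot: [0.319, 0.948, -0.0, 0.002]
contact_force: [-4.2, 3.0, 19.8]
opening: 0.526
```

Call:
carry_out(motion=[0,0,-0.3,0,0,0,0,0,0,0,0,0,0,0,0,0,0,0])

```text
clock: 11.72
tool_pos: [0.5887, -0.1714, 0.1624]
eef_rot: [0.319, 0.948, -0.0, 0.001]
contact_force: [1.5, -0.2, 1.8]
opening: 0.53
```

Call:
carry_out(motion=[0,0,0,0,0,0,0,0,0,0,0,0,0,0,0,0,0,0,0,0,-1.5,0,0,0,0,0,-3,0,0,0,0,0,-4,0,0,0,0,0,-4,0,0,0], hand=5.6)

```text
clock: 12.6
tool_pos: [0.588, -0.1711, 0.2896]
eef_rot: [0.319, 0.948, -0.0, 0.001]
contact_force: [0.1, -0.5, 0.1]
opening: 0.639
```

```bash
python3 look.py
python3 - <<'E'
from h import *
s=state();P=np.array([.521,.157,.25]);print(plan(s,P,down(A_S+np.pi/2)))
P=np.array([.453,-.017,.25]);print(plan(s,P,down(A_S+np.pi/2-.26)))
E
```

```text
12.6 [ 0.588  -0.1711  0.2896] yaw tool y 52.81 tilt [ 0.0022 -0.0016 -1.    ]
jar [ 0.5861 -0.1695] 23.4 0.1121 tool move cm [3.100e-01 2.000e-02 2.056e+01] shaker xy [-0.0003  0.0619]
jar [ 0.4024 -0.4714] 10.1 0.0057 tool move cm [ -3.3  -35.14  20.56] shaker xy [ 0.0353 -0.2897]
(array([25.47007252, 22.02798499,  4.07507212]), array([ 0.0033464 ,  0.01142023, -0.00175157]))
(array([20.36632718,  4.05712582,  4.0730256 ]), array([0.00481198, 0.01092038, 0.25824536]))
```

Call:
carry_out(motion=[5.1,1,0,0,0,0,5.1,1,0,0,0,0,5.1,1,0,0,0,0,5.1,1,0,0.005,0.01,0,0,0,2,0,0,0.13,0,0,2,0,0,0.13,0,0,0,0,0,0], hand=8.8)

```text
clock: 13.58
tool_pos: [0.4485, -0.0157, 0.2463]
eef_rot: [0.438, 0.899, -0.002, -0.006]
contact_force: [-0.1, 0.3, 0.8]
opening: 0.997
```

```bash
python3 look.py; python3 -c "
from h import *
print(state()['q'].round(3))"
```

```text
13.575 [ 0.4485 -0.0157  0.2463] yaw tool y 38.01 tilt [-1.220e-02  4.000e-04 -9.999e-01]
jar [ 0.4529 -0.0167] 23.5 0.0461 tool move cm [-0.47  0.44 16.22] shaker xy [-0.1987  0.1034]
jar [0.5212 0.1564] 24.0 0.0462 tool move cm [ 8.96 16.48 16.14] shaker xy [-0.2486  0.2827]
jar [ 0.456  -0.1407] 9.5 0.1297 tool move cm [-10.44  -6.95  16.21] shaker xy [-0.1214  0.0064]
[-0.255  0.592  0.298  2.144 -0.375  0.465  0.998]
```

Call:
carry_out(motion=[-0.4,0.4,2,-0.009,-0.008,0,0,0,2.5,0,0,0,0,0,2.5,0,0,0,0,0,2.5,0,0,0,0,0,2.5,0,0,0,0,0,1.5,0,0,0,0,0,0,0,0,0,0,0,0,0,0,0])

```text
clock: 14.68
tool_pos: [0.4556, -0.0168, 0.1127]
eef_rot: [0.439, 0.899, 0.001, 0.002]
contact_force: [-0.1, -0.3, 0.0]
opening: 0.993
```

```bash
cat > pick.py <<'E'
from h import *
import sys
x,y,dy=map(float,sys.argv[1:4]);z=float(sys.argv[4]) if len(sys.argv)>4 else .084
s=state();d,r=plan(s,[x,y,z],down(A_S+np.pi/2+np.radians(dy)));print(s['clock'],s['tool_pos'].round(4),'move',d.round(2),r.round(3),'q',s['q'].round(2),'F',s['contact_force'].round(1),'open',round(s['opening']*8.81,2))
E
python3 pick.py .453 -.017 -15
```

```text
14.675 [ 0.4556 -0.0168  0.1127] move [ 0.15 -0.23  2.87] [0.003 0.003 0.001] q [-0.1   0.85  0.05  2.21 -0.49  0.09  1.08] F [-0.1 -0.3  0. ] open 8.75
```

Call:
carry_out(motion=[0.15,-0.2,0.9,0,0,0,0,0,0.8,0,0,0,0,0,0,0,0,0,0,0,0,0,0,0])

```text
clock: 15.18
tool_pos: [0.4535, -0.0167, 0.0956]
eef_rot: [0.439, 0.899, 0.0, 0.001]
contact_force: [-0.4, -0.2, 0.3]
opening: 0.999
```

```bash
python3 pick.py .453 -.017 -15
```

```text
15.175 [ 0.4535 -0.0167  0.0956] move [ 0.01 -0.06  1.16] [0.001 0.001 0.001] q [-0.08  0.89  0.03  2.21 -0.56  0.04  1.15] F [-0.4 -0.2  0.3] open 8.8
```

Call:
carry_out(motion=[0,0,0,0,0,0,0,0,0,0,0,0,0,0,0,0,0,0,0,0,0,0,0,0,0,0,-2.5,0,0,0,0,0,-5,0,0,0,0,0,-5,0,0,0,0,0,-5,0,0,0], hand=4)

```text
clock: 16.18
tool_pos: [0.4527, -0.0165, 0.272]
eef_rot: [0.439, 0.899, 0.0, 0.0]
contact_force: [1.0, 0.7, -1.4]
opening: 0.522
```

Call:
carry_out(motion=[0,0,0,0,0,-0.13,0,0,0,0,0,-0.13,-4,-2.3,0,0,0,0,-4,-2.3,0,0,0,0,-4,-2.3,0,0,0,0,-4,-2.3,0,0,0,0,-3.8,-2.2,0,0,0,0,0,0,0,0,0,0])

```text
clock: 17.18
tool_pos: [0.542, -0.2313, 0.2704]
eef_rot: [0.321, 0.947, -0.001, 0.001]
contact_force: [-1.2, -0.2, -0.4]
opening: 0.523
```

```bash
python3 where.py 0 -.01 .162; python3 held.py
```

```text
17.175 at shaker [ 0.0018 -0.014 ] [ 0.542  -0.2313  0.2704] open cm 4.61 F [-1.2 -0.2 -0.4] j7 [ 0.15  0.7   0.31  1.73 -0.28  0.75  1.51]
move to target [ 0.22  0.42 10.84] [-0.001  0.003 -0.007]
0.84 [269. 204. 370. 326.] lid top tool z 0.0556 centre mm [-0.2  0.1] 23.9316349029541 x range [-0.0201  0.0218]
slope [ 0.026 -0.004  0.057]
```

Call:
carry_out(motion=[0.2,0.4,2,0,0,0,0,0,2.5,0,0,0,0,0,2.5,0,0,0,0,0,2,0,0,0,0,0,0.8,0,0,0,0,0,0,0,0,0,0,0,0,0,0,0])

```text
clock: 18.15
tool_pos: [0.5434, -0.2226, 0.1734]
eef_rot: [0.319, 0.948, 0.0, 0.001]
contact_force: [0.2, -0.1, -0.3]
opening: 0.525
```

Call:
carry_out(motion=[0,0,0.2,0,0,0,0,0,0,0,0,0])

```text
clock: 18.4
tool_pos: [0.5431, -0.2228, 0.1708]
eef_rot: [0.319, 0.948, 0.0, 0.001]
contact_force: [-0.6, -1.2, -1.4]
opening: 0.524
```

Call:
carry_out(motion=[0,0,0.2,0,0,0,0,0,0,0,0,0])

```text
clock: 18.65
tool_pos: [0.5429, -0.2227, 0.1684]
eef_rot: [0.319, 0.948, 0.0, 0.0]
contact_force: [1.0, -0.0, -1.1]
opening: 0.521
```

Call:
carry_out(motion=[0,-0.3,0.15,0,0,0,0,0,0,0,0,0])

```text
clock: 18.9
tool_pos: [0.5417, -0.225, 0.1674]
eef_rot: [0.319, 0.948, 0.001, 0.001]
contact_force: [1.8, 1.4, 3.2]
opening: 0.527
```

Call:
carry_out(motion=[0,0,0.15,0,0,0,0,0,0,0,0,0])

```text
clock: 19.15
tool_pos: [0.5418, -0.2249, 0.1672]
eef_rot: [0.319, 0.948, 0.001, 0.001]
contact_force: [-1.2, 3.8, 12.9]
opening: 0.523
```

Call:
carry_out(motion=[0,0,0.15,0,0,0,0,0,0,0,0,0])

```text
clock: 19.4
tool_pos: [0.5419, -0.2249, 0.1668]
eef_rot: [0.319, 0.948, 0.001, 0.002]
contact_force: [-2.7, 4.6, 21.9]
opening: 0.528
```

Call:
carry_out(motion=[0,0,0.15,0,0,0,0,0,0,0,0,0])

```text
clock: 19.65
tool_pos: [0.5422, -0.2251, 0.1659]
eef_rot: [0.319, 0.948, 0.001, 0.002]
contact_force: [-4.3, 4.4, 25.9]
opening: 0.523
```

Call:
carry_out(motion=[0,0,-0.6,0,0,0,0,0,0,0,0,0,0,0,0,0,0,0])

```text
clock: 20.02
tool_pos: [0.5409, -0.2252, 0.168]
eef_rot: [0.319, 0.948, 0.0, 0.0]
contact_force: [-0.3, 0.4, -0.6]
opening: 0.525
```

Call:
carry_out(motion=[0,0,0,0,0,0,0,0,0,0,0,0,0,0,0,0,0,0,0,0,-1.5,0,0,0,0,0,-3,0,0,0,0,0,-4,0,0,0,0,0,-4,0,0,0], hand=5.1)

```text
clock: 20.9
tool_pos: [0.541, -0.2252, 0.2958]
eef_rot: [0.319, 0.948, 0.0, 0.001]
contact_force: [-0.1, -1.3, 0.3]
opening: 0.576
```

Call:
carry_out(motion=[3.5,4.2,0,0,0,0,3.5,4.2,0,0,0,0,3.5,4.2,0,0,0,0,3.5,4.2,0,0,0,0,3.5,4.2,0,0,0,0,3.5,4.2,0,0,0,0,3.7,4,0,0,0,0,0,0,2,0,0,0], hand=8.8)

```text
clock: 21.9
tool_pos: [0.5207, 0.1634, 0.2749]
eef_rot: [0.314, 0.949, 0.003, 0.001]
contact_force: [-0.2, -2.0, -0.1]
opening: 0.999
```

Call:
carry_out(motion=[0,0,2,0,0,0,0,0,0,0,0,0])

```text
clock: 22.15
tool_pos: [0.5201, 0.1568, 0.2534]
eef_rot: [0.319, 0.948, -0.0, -0.0]
contact_force: [1.1, -1.3, -0.4]
opening: 0.997
```

```bash
python3 look.py; python3 pick.py .521 .157 0
python3 - <<'E'
from h import *
for n in ('side','scene'):
    p=snapshot(n);jars(p,None)
E
```

```text
22.15 [0.5201 0.1568 0.2534] yaw tool y 52.83 tilt [-7.e-04 -5.e-04 -1.e+00]
jar [0.5215 0.1568] 23.6 0.0461 tool move cm [-0.12  0.1  16.94] shaker xy [-0.2486  0.2832]
jar [0.4076 0.2413] 23.3 0.0464 tool move cm [14.07 -0.04 16.94] shaker xy [-0.3905  0.2819]
22.25 [0.5212 0.1566 0.2545] move [ 7.000e-02 -1.000e-02  1.705e+01] [ 0.002  0.002 -0.002] q [-0.59  0.68  0.35  1.88 -0.37  0.65  0.91] F [ 1.2 -0.3  0.8] open 8.82
jar 0.69 [356. 288. 369. 306.] c [407.6 245. ] r 23.2 med [407.9 247. ] ztop 0.0469 [237.  238.  238.5]
jar 0.61 [312. 267. 333. 286.] c [523.1 158.9] r 23.2 med [523.8 161. ] ztop 0.0465 [190. 172. 155.]
jar 0.56 [344. 156. 356. 176.] c [ 386.7 -474.3] r 20.5 med [ 388.1 -477.3] ztop 0.0461 [52. 50. 44.]
jar 0.55 [299. 188. 308. 202.] c [ 588.4 -166.2] r 23.2 med [ 590.1 -165.3] ztop 0.1119 [170. 156. 141.]
jar 0.77 [285. 185. 300. 200.] c [519.1 151.5] r 23.0 med [519.8 149.2] ztop 0.0481 [145.  134.5 123. ]
jar 0.71 [358. 317. 381. 347.] c [ 385.2 -485.7] r 21.7 med [ 384.3 -487.1] ztop 0.0478 [68. 67. 61.]
jar 0.6 [243. 180. 255. 200.] c [406.6 238.5] r 25.1 med [406.5 235.2] ztop 0.0483 [156.5 147.  133. ]
jar 0.53 [352. 221. 370. 243.] c [ 539.2 -228.9] r 22.9 med [ 537.4 -229.9] ztop 0.1138 [148. 140. 130.]
jar 0.51 [302. 205. 317. 218.] c [ 432.1 -135.7] r 17.3 med [ 431.9 -137.2] ztop 0.1542 [75. 74. 63.]
```

Call:
carry_out(motion=[-0.05,0.05,2.5,0,0,0,0,0,2.5,0,0,0,0,0,2.5,0,0,0,0,0,2.5,0,0,0,0,0,2.5,0,0,0,0,0,2.5,0,0,0,0,0,1.4,0,0,0,0,0,0,0,0,0])

```text
clock: 23.45
tool_pos: [0.5215, 0.1567, 0.0891]
eef_rot: [0.319, 0.948, -0.0, 0.0]
contact_force: [0.4, -1.4, 0.5]
opening: 0.996
```

```bash
python3 pick.py .5215 .1568 0
```

```text
23.45 [0.5215 0.1567 0.0891] move [0.01 0.   0.51] [-0.     0.    -0.001] q [-0.47  0.94  0.16  1.95 -0.48  0.29  1.01] F [ 0.4 -1.4  0.5] open 8.78
```

Call:
carry_out(motion=[0,0,0,0,0,0,0,0,0,0,0,0,0,0,0,0,0,0,0,0,0,0,0,0,0,0,-5.2,0,0,0,0,0,-5.2,0,0,0,0,0,-5.2,0,0,0,0,0,-5.2,0,0,0], hand=4, grip_force=35)

```text
clock: 24.45
tool_pos: [0.5209, 0.1568, 0.2992]
eef_rot: [0.319, 0.948, 0.0, 0.0]
contact_force: [0.5, 1.4, -0.7]
opening: 0.517
```

Call:
carry_out(motion=[-3.1,-4.6,0,0,0,0,-3.1,-4.6,0,0,0,0,-3.1,-4.6,0,0,0,0,-3.1,-4.6,0,0,0,0,-3.1,-4.6,0,0,0,0,-3.1,-4.6,0,0,0,0,-3.1,-4.5,0,0,0,0,-3.1,-4.4,0,0,0,0])

```text
clock: 25.45
tool_pos: [0.4979, -0.2854, 0.2975]
eef_rot: [0.319, 0.948, 0.0, 0.0]
contact_force: [0.5, -1.0, -0.6]
opening: 0.524
```

Call:
carry_out(motion=[0,0,0,0,0,0,0,0,0,0,0,0])

```text
clock: 25.7
tool_pos: [0.4982, -0.2831, 0.2972]
eef_rot: [0.319, 0.948, 0.001, 0.0]
contact_force: [0.6, 1.3, -1.1]
opening: 0.52
```

```bash
python3 where.py 0 -.082 .162; python3 held.py
```

```text
25.7 at shaker [-0.0018 -0.0818] [ 0.4982 -0.2831  0.2972] open cm 4.58 F [ 0.6  1.3 -1.1] j7 [ 0.25  0.65  0.32  1.75 -0.27  0.79  1.63]
move to target [-0.18 -0.04 13.52] [ 0.001 -0.    -0.001]
0.96 [270. 209. 370. 326.] lid top tool z 0.0536 centre mm [-0.6  0.3] 24.069324493408203 x range [-0.0204  0.021 ]
slope [ 0.037 -0.009  0.055]
```

Call:
carry_out(motion=[-0.1,0,2.5,0,0,0,0,0,2.5,0,0,0,0,0,2.5,0,0,0,0,0,2.5,0,0,0,0,0,2,0,0,0,0,0,0.7,0,0,0,0,0,0,0,0,0,0,0,0,0,0,0])

```text
clock: 26.8
tool_pos: [0.4999, -0.2844, 0.1714]
eef_rot: [0.319, 0.948, 0.0, 0.001]
contact_force: [0.0, 0.4, -1.0]
opening: 0.525
```

Call:
carry_out(motion=[0,0,0.2,0,0,0,0,0,0,0,0,0])

```text
clock: 27.05
tool_pos: [0.4995, -0.2845, 0.1688]
eef_rot: [0.319, 0.948, 0.0, 0.001]
contact_force: [0.5, -0.6, -0.7]
opening: 0.518
```

Call:
carry_out(motion=[0,0,0.2,0,0,0,0,0,0,0,0,0])

```text
clock: 27.3
tool_pos: [0.4993, -0.2844, 0.1664]
eef_rot: [0.319, 0.948, 0.0, 0.0]
contact_force: [0.7, 0.1, -0.4]
opening: 0.516
```

Call:
carry_out(motion=[0,0,0.2,0,0,0,0,0,0,0,0,0])

```text
clock: 27.55
tool_pos: [0.4998, -0.2848, 0.1654]
eef_rot: [0.319, 0.948, 0.0, 0.001]
contact_force: [-1.5, 1.5, 7.6]
opening: 0.52
```

Call:
carry_out(motion=[0,0,-0.2,0,0,0,0,0,0,0,0,0])

```text
clock: 27.8
tool_pos: [0.4994, -0.2844, 0.1665]
eef_rot: [0.319, 0.948, 0.0, 0.001]
contact_force: [0.6, -0.8, -0.8]
opening: 0.52
```

Call:
carry_out(motion=[0,0,0,0,0,0,0,0,0,0,0,0,0,0,0,0,0,0,0,0,-1.5,0,0,0,0,0,-3,0,0,0,0,0,-3,0,0,0,0,-2.6,0,0,0,0,0,-2.6,0,0,0,0], hand=5.2)

```text
clock: 28.8
tool_pos: [0.468, -0.3264, 0.2431]
eef_rot: [0.318, 0.948, -0.0, 0.002]
contact_force: [0.2, -0.5, -0.9]
opening: 0.592
```

Call:
carry_out(motion=[0,0,0,0,0,0,0,0,0,0,0,0,0,0,0,0,0,0,0,0,0,0,0,0], hand=0)

```text
clock: 29.3
tool_pos: [0.4685, -0.325, 0.2414]
eef_rot: [0.318, 0.948, 0.0, 0.001]
contact_force: [0.2, -0.2, 0.4]
opening: 0.158
```

```bash
python3 where.py 0 -.138 .152; python3 look.py
```

```text
29.3 at shaker [-0.0002 -0.1331] [ 0.4685 -0.325   0.2414] open cm 1.39 F [ 0.2 -0.2  0.4] j7 [ 0.37  0.72  0.27  1.81 -0.3   0.65  1.74]
move to target [-0.02 -0.5   8.94] [0.001 0.001 0.   ]
29.3 [ 0.4685 -0.325   0.2414] yaw tool y 52.91 tilt [ 1.2e-03  4.0e-04 -1.0e+00]
jar [ 0.5402 -0.2248] 24.0 0.112 tool move cm [ 0.34 12.29 15.75] shaker xy [-0.0036 -0.01  ]
jar [ 0.585  -0.1717] 23.4 0.112 tool move cm [-0.04 19.24 15.76] shaker xy [0.0002 0.0594]
jar [ 0.5011 -0.2848] 23.9 0.112 tool move cm [-0.16  5.15 15.74] shaker xy [ 0.0014 -0.0814]
jar [ 0.3865 -0.483 ] 24.1 0.0457 tool move cm [ -2.97 -17.57  15.72] shaker xy [ 0.0296 -0.3086]
```

Call:
carry_out(motion=[0,-0.5,2.5,0,0,0,0,0,2.5,0,0,0,0,0,2.5,0,0,0,0,0,1.4,0,0,0,0,0,0,0,0,0,0,0,0,0,0,0])

```text
clock: 30.15
tool_pos: [0.4654, -0.3302, 0.1532]
eef_rot: [0.319, 0.948, -0.0, 0.001]
contact_force: [-0.3, 0.8, -0.5]
opening: 0.003
```

Call:
carry_out(motion=[0,1,0,0,0,0,0,1,0,0,0,0,0,1,0,0,0,0,0,1,0,0,0,0,0,1,0,0,0,0,0,1,0,0,0,0,0,1,0,0,0,0,0,0,0,0,0,0])

```text
clock: 31.15
tool_pos: [0.5081, -0.2728, 0.1524]
eef_rot: [0.318, 0.948, 0.001, 0.001]
contact_force: [0.7, 0.1, -0.5]
opening: 0.006
```

```bash
python3 where.py 0 -.0515 .152; python3 look.py
```

```text
31.15 at shaker [-0.0002 -0.0676] [ 0.5081 -0.2728  0.1524] open cm 0.05 F [ 0.7  0.1 -0.5] j7 [ 0.29  0.86  0.22  1.84 -0.37  0.48  1.69]
move to target [-0.02  1.61  0.04] [0.002 0.001 0.001]
31.15 [ 0.5081 -0.2728  0.1524] yaw tool y 52.93 tilt [ 1.6e-03  8.0e-04 -1.0e+00]
jar [ 0.5228 -0.2291] 26.6 0.1117 tool move cm [1.47 4.36 6.85] shaker xy [-0.0148 -0.0239]
jar [ 0.3996 -0.4677] 10.5 0.0162 tool move cm [ -3.09 -22.1    6.81] shaker xy [ 0.0309 -0.2884]
jar [ 0.5549 -0.2012] 23.8 0.1119 tool move cm [0.59 8.53 6.85] shaker xy [-0.0061  0.0178]
jar [ 0.5672 -0.1814] 24.0 0.1113 tool move cm [ 0.79 10.84  6.86] shaker xy [-0.0081  0.041 ]
```

Call:
carry_out(motion=[0,0.5,0,0,0,0,0,0.5,0,0,0,0,0,0,0,0,0,0])

```text
clock: 31.62
tool_pos: [0.5137, -0.2656, 0.1525]
eef_rot: [0.318, 0.948, 0.0, 0.001]
contact_force: [0.6, -0.6, -0.1]
opening: 0.007
```

Call:
carry_out(motion=[0,0.3,0,0,0,0,0,0,0,0,0,0])

```text
clock: 31.88
tool_pos: [0.5152, -0.2635, 0.1525]
eef_rot: [0.319, 0.948, 0.0, 0.001]
contact_force: [-0.5, -0.4, 0.4]
opening: 0.005
```

Call:
carry_out(motion=[0,0.2,0,0,0,0,0,0,0,0,0,0])

```text
clock: 32.12
tool_pos: [0.5164, -0.2621, 0.1525]
eef_rot: [0.319, 0.948, 0.0, 0.001]
contact_force: [-0.7, 0.0, -0.9]
opening: 0.005
```

```bash
python3 where.py 0 -.0515 .152
```

```text
32.125 at shaker [-0.    -0.054] [ 0.5164 -0.2621  0.1525] open cm 0.04 F [-0.7  0.  -0.9] j7 [ 0.26  0.86  0.23  1.84 -0.38  0.49  1.67]
move to target [-0.    0.25  0.05] [ 0.001  0.001 -0.001]
```

Call:
carry_out(motion=[0,0.2,0,0,0,0,0,0,0,0,0,0])

```text
clock: 32.38
tool_pos: [0.5177, -0.2603, 0.1525]
eef_rot: [0.319, 0.948, 0.0, 0.001]
contact_force: [-1.7, -0.3, -0.3]
opening: 0.007
```

Call:
carry_out(motion=[0,-1,0,0,0,0,0,0,-3,0,0,0,0,0,-5,0,0,0,0,0,-5,0,0,0,2,-2,0,0,0,0,2,-2,0,0,0,0,0,0,0,0,0,0,0,0,0,0,0,0], hand=8.8)

```text
clock: 33.38
tool_pos: [0.4563, -0.2762, 0.2825]
eef_rot: [0.319, 0.948, 0.0, 0.001]
contact_force: [0.7, 0.3, -0.1]
opening: 0.89
```

```bash
python3 look.py;  python3 pick.py .4065 .2415 0 .25
```

```text
33.375 [ 0.4563 -0.2762  0.2825] yaw tool y 52.85 tilt [ 0.0024 -0.     -1.    ]
jar [ 0.5635 -0.1877] 24.2 0.1121 tool move cm [-3.17 13.5  19.88] shaker xy [-0.0073  0.0337]
jar [ 0.5179 -0.2287] 46.4 0.1119 tool move cm [-2.01  7.48 19.87] shaker xy [-0.0189 -0.0265]
jar [ 0.5867 -0.1581] 32.9 0.1121 tool move cm [-3.23 17.26 19.89] shaker xy [-0.0067  0.0713]
jar [ 0.387 -0.483] 24.2 0.0457 tool move cm [ -6.93 -20.7   19.84] shaker xy [ 0.03   -0.3083]
33.475 [ 0.4565 -0.2759  0.2823] move [35.21 38.25  3.22] [0.001 0.002 0.   ] q [ 0.26  0.62  0.32  1.88 -0.3   0.69  1.68] F [-0.6  0.7 -0.4] open 8.61
```

Call:
carry_out(motion=[3.5,3.8,0,0,0,0,3.5,3.8,0,0,0,0,3.5,3.8,0,0,0,0,3.5,3.8,0,0,0,0,3.5,3.8,0,0,0,0,3.5,3.8,0,0,0,0,3.5,3.8,0,0,0,0,3.5,3.8,0,0,0,0])

```text
clock: 34.48
tool_pos: [0.4163, 0.1378, 0.2823]
eef_rot: [0.318, 0.948, 0.0, 0.001]
contact_force: [0.7, -0.1, 0.1]
opening: 1.001
```

Call:
carry_out(motion=[3.5,3.8,0,0,0,0,3.5,3.8,1,0,0,0,0,0,2,0,0,0,0,0,0,0,0,0,0,0,0,0,0,0])

```text
clock: 35.1
tool_pos: [0.4066, 0.2377, 0.2527]
eef_rot: [0.319, 0.948, 0.0, 0.001]
contact_force: [0.1, -1.3, -0.2]
opening: 0.995
```

```bash
python3 look.py;  python3 pick.py .4065 .2415 0
python3 - <<'E'
from h import *
for n in ('side','scene'):
    p=snapshot(n)
    for c,r,z in jars(p,None,False): print(n,c.round(3),round(r,1),round(z,3),w2s(c).round(3))
E
```

```text
35.1 [0.4066 0.2377 0.2527] yaw tool y 52.76 tilt [ 1.7e-03 -2.0e-04 -1.0e+00]
35.2 [0.4067 0.2376 0.2531] move [ 0.29  0.27 16.91] [ 0.002  0.002 -0.003] q [-0.88  0.61  0.41  2.09 -0.47  0.52  0.79] F [ 0.6  0.9 -0.5] open 8.81
side [ 0.565 -0.182] 22.5 0.113 [-0.009  0.039]
side [ 0.433 -0.125] 18.7 0.153 [-0.15   0.005]
side [ 0.435 -0.122] 15.2 0.152 [-0.15   0.009]
side [0.409 0.245] 24.1 0.046 [-0.391  0.285]
side [ 0.598 -0.15 ] 21.6 0.112 [-0.003  0.085]
scene [ 0.386 -0.484] 23.6 0.048 [ 0.03 -0.31]
scene [ 0.596 -0.157] 23.0 0.115 [-0.     0.077]
scene [ 0.541 -0.231] 24.3 0.114 [ 0.001 -0.014]
scene [ 0.557 -0.195] 28.8 0.114 [-0.009  0.024]
```

Call:
carry_out(motion=[0.3,0.3,2.5,0,0,0,0,0,2.5,0,0,0,0,0,2.5,0,0,0,0,0,2.5,0,0,0,0,0,2.5,0,0,0,0,0,1.5,0,0,0,0,0,0,0,0,0,0,0,0,0,0,0])

```text
clock: 36.4
tool_pos: [0.406, 0.2423, 0.1129]
eef_rot: [0.319, 0.948, 0.0, 0.001]
contact_force: [-0.1, 0.1, 0.6]
opening: 0.995
```

```bash
python3 look.py;  python3 pick.py .407 .242 0 .092
```

```text
36.4 [0.406  0.2423 0.1129] yaw tool y 52.81 tilt [ 1.9e-03  2.0e-04 -1.0e+00]
jar [0.407  0.2422] 24.0 0.0459 tool move cm [-0.08  0.05  2.89] shaker xy [-0.3915  0.2822]
36.5 [0.4061 0.2425 0.1131] move [-0.1   0.02  2.11] [ 0.002  0.002 -0.001] q [-0.71  0.86  0.12  2.16 -0.63  0.15  0.91] F [-0.3  0.4  0.6] open 8.79
```

Call:
carry_out(motion=[-0.1,0,1.1,0,0,0,0,0,1,0,0,0,0,0,0,0,0,0,0,0,0,0,0,0])

```text
clock: 37.0
tool_pos: [0.4064, 0.2416, 0.0912]
eef_rot: [0.319, 0.948, 0.0, 0.0]
contact_force: [-0.0, 0.2, -0.2]
opening: 0.995
```

Call:
carry_out(motion=[0,0,0,0,0,0,0,0,0,0,0,0,0,0,0,0,0,0,0,0,0,0,0,0,0,0,-5.2,0,0,0,0,0,-5.2,0,0,0,0,0,-5.2,0,0,0,0,0,-5,0,0,0], hand=4, grip_force=35)

```text
clock: 38.0
tool_pos: [0.4057, 0.2416, 0.2991]
eef_rot: [0.319, 0.948, 0.0, 0.0]
contact_force: [0.7, 1.2, -0.9]
opening: 0.518
```

Call:
carry_out(motion=[-4.35,-4.05,0,0,0,0,-4.35,-4.05,0,0,0,0,-4.35,-4.05,0,0,0,0,-4.35,-4.05,0,0,0,0,-4.35,-4.05,0,0,0,0,-4.35,-4.05,0,0,0,0,-4.35,-4.05,0,0,0,0,-3.35,-4.05,0,0,0,0])

```text
clock: 39.0
tool_pos: [0.4799, -0.2228, 0.2974]
eef_rot: [0.319, 0.948, 0.0, 0.001]
contact_force: [1.4, 0.9, -0.8]
opening: 0.517
```

```bash
python3 where.py 0 -.083 .17; python3 held.py; python3 look.py
python3 - <<'E'
from h import *
p=snapshot('wrist');save(p['frame'],'h4.png')
E
```

```text
39.0 at shaker [-0.0528 -0.0447] [ 0.4799 -0.2228  0.2974] open cm 4.55 F [ 1.4  0.9 -0.8] j7 [ 0.1   0.6   0.4   1.88 -0.34  0.73  1.62]
move to target [-5.27 -3.83 12.74] [ 0.001  0.001 -0.002]
0.95 [267. 204. 371. 322.] lid top tool z 0.0559 centre mm [-0.6 -0.1] 23.906816482543945 x range [-0.0205  0.0215]
slope [ 0.025 -0.008  0.057]
39.1 [ 0.4785 -0.2281  0.298 ] yaw tool y 52.25 tilt [ 0.0022 -0.0058 -1.    ]
jar [ 0.5186 -0.2072] 33.5 0.1123 tool move cm [-1.78  4.18 21.39] shaker xy [-0.0313 -0.0089]
jar [ 0.5899 -0.1551] 29.1 0.1121 tool move cm [-4.22 12.66 21.38] shaker xy [-0.006   0.0757]
jar [ 0.4792 -0.2285] 24.0 0.2422 tool move cm [ 0.03  0.08 21.4 ] shaker xy [-0.0499 -0.0496]
jar [ 0.5385 -0.1915] 49.0 0.1121 tool move cm [-2.4   6.64 21.39] shaker xy [-0.025   0.0156]
jar [ 0.3866 -0.4829] 24.5 0.0457 tool move cm [ -8.23 -25.7   21.53] shaker xy [ 0.0297 -0.3084]
jar [ 0.5221 -0.0864] 11.3 0.0937 tool move cm [ 5.34 13.94 21.32] shaker xy [-0.1014  0.0895]
```

View pics/h4.png

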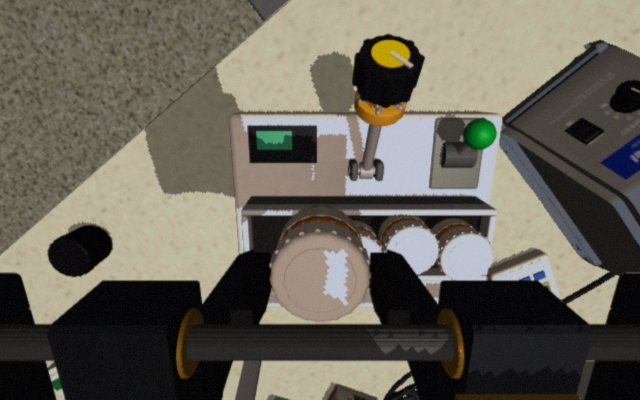

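Call:
carry_out(motion=[-2.5,-1.7,0,0,0,0,-2.5,-1.7,0,0,0,0,0,0,2.5,0,0,0,0,0,2.5,0,0,0,0,0,0,0,0,0,0,0,0,0,0,0])

```text
clock: 40.0
tool_pos: [0.4998, -0.277, 0.2482]
eef_rot: [0.318, 0.948, 0.0, 0.001]
contact_force: [-0.5, -0.2, -1.0]
opening: 0.519
```

```bash
python3 where.py 0 -.0835 .17
```

```text
40.0 at shaker [-0.0042 -0.076 ] [ 0.4998 -0.277   0.2482] open cm 4.57 F [-0.5 -0.2 -1. ] j7 [ 0.22  0.72  0.36  1.8  -0.37  0.68  1.71]
move to target [-0.41 -0.76  7.82] [0.001 0.002 0.   ]
```

Call:
carry_out(motion=[-0.4,-0.8,2.5,0,0,0,0,0,2.5,0,0,0,0,0,2,0,0,0,0,0,0.5,0,0,0,0,0,0,0,0,0,0,0,0,0,0,0])

```text
clock: 40.75
tool_pos: [0.4982, -0.2871, 0.1736]
eef_rot: [0.319, 0.948, -0.0, 0.002]
contact_force: [-0.1, 0.5, -1.9]
opening: 0.518
```

Call:
carry_out(motion=[0,0,0.2,0,0,0,0,0,0,0,0,0])

```text
clock: 41.0
tool_pos: [0.4977, -0.2868, 0.1707]
eef_rot: [0.319, 0.948, 0.0, 0.001]
contact_force: [0.1, 0.1, -0.7]
opening: 0.516
```

Call:
carry_out(motion=[0,0,0.2,0,0,0,0,0,0,0,0,0])

```text
clock: 41.25
tool_pos: [0.4975, -0.2868, 0.1684]
eef_rot: [0.319, 0.948, 0.0, 0.0]
contact_force: [-0.0, 0.7, -0.2]
opening: 0.519
```

Call:
carry_out(motion=[0,0,0.2,0,0,0,0,0,0,0,0,0])

```text
clock: 41.5
tool_pos: [0.4978, -0.287, 0.1677]
eef_rot: [0.319, 0.948, 0.0, 0.001]
contact_force: [-1.6, 2.9, 9.5]
opening: 0.519
```

```bash
python3 where.py 0 -.083 .167
```

```text
41.5 at shaker [ 0.0002 -0.0851] [ 0.4978 -0.287   0.1677] open cm 4.57 F [-1.6  2.9  9.5] j7 [ 0.28  0.84  0.28  1.85 -0.43  0.52  1.77]
move to target [0.02 0.21 0.07] [ 0.001  0.002 -0.001]
```

Call:
carry_out(motion=[0,0,-0.2,0,0,0,0,0,0,0,0,0])

```text
clock: 41.75
tool_pos: [0.4976, -0.2869, 0.1685]
eef_rot: [0.319, 0.948, 0.0, 0.001]
contact_force: [0.0, -0.1, -0.3]
opening: 0.518
```

Call:
carry_out(motion=[0,0,0,0,0,0,0,0,0,0,0,0,0,0,0,0,0,0,0,0,-1.5,0,0,0,0,0,-3,0,0,0,0,0,-5,0,0,0,0,0,-6,0,0,0,0,0,-6,0,0,0], hand=5.2)

```text
clock: 42.75
tool_pos: [0.4969, -0.2867, 0.3865]
eef_rot: [0.319, 0.948, 0.0, 0.001]
contact_force: [1.9, -0.1, 0.3]
opening: 0.594
```

Call:
carry_out(motion=[-3,2,0,0,0,0,-3,2,0,0,0,0,-3,2,0,0,0,0,-3,2.5,0,0,0,0,0,0,0,0,0,0,0,0,0,0,0,0], hand=0)

```text
clock: 43.5
tool_pos: [0.6432, -0.2921, 0.3842]
eef_rot: [0.319, 0.948, -0.0, 0.0]
contact_force: [1.0, -0.5, 0.1]
opening: 0.004
```

```bash
python3 look.py; python3 where.py .118 0 .299
python3 - <<'E'
from h import *
p=snapshot('wrist');save(p['frame'][:260,100:540],'c.png')
s=state();w=cloud(p,s);q=w.reshape(-1,3);q=q[~np.isnan(q[:,0])];X=w2s(q)
k=(abs(X[:,1])<.014)&(X[:,0]>.06)&(X[:,0]<.14)
for z in np.arange(.2,.3,.01):
    kk=k&(abs(q[:,2]-z)<.005)
    if kk.sum()>3: print(round(z,2),kk.sum(),np.percentile(X[kk,0],[2,50,98]).round(3))
i=cv2.imread('pics/c.png');cv2.imwrite('pics/c2.png',cv2.resize(i,None,fx=1.8,fy=1.8,interpolation=2))
E
```

```text
43.5 [ 0.6432 -0.2921  0.3842] yaw tool y 52.77 tilt [ 2.e-04 -8.e-04 -1.e+00]
jar [ 0.3866 -0.4829] 23.9 0.0461 tool move cm [  8.9  -30.71  30.03] shaker xy [ 0.0297 -0.3085]
jar [ 0.5951 -0.1566] 25.5 0.1122 tool move cm [12.04  7.89 30.01] shaker xy [-0.0008  0.0776]
jar [ 0.5636 -0.1882] 23.4 0.1123 tool move cm [12.64  3.47 30.01] shaker xy [-0.0069  0.0334]
jar [ 0.4983 -0.2869] 23.7 0.1124 tool move cm [11.87 -8.34 30.02] shaker xy [ 0.0005 -0.0847]
jar [ 0.6264 -0.2783] 16.5 0.2512 tool move cm [ 2.2   0.1  30.02] shaker xy [ 0.0975 -0.0006]
43.6 at shaker [ 0.1192 -0.0018] [ 0.643  -0.2923  0.3845] open cm 0.02 F [-0.9 -0.3  0.1] j7 [ 0.17  0.78  0.45  1.19 -0.33  1.24  1.52]
move to target [0.12 0.18 8.55] [-0.     0.001 -0.003]
0.2 143 [0.077 0.078 0.078]
0.21 286 [0.078 0.08  0.086]
0.22 382 [0.08  0.085 0.088]
0.23 215 [0.088 0.088 0.089]
0.24 242 [0.089 0.09  0.091]
0.25 444 [0.091 0.092 0.099]
0.26 171 [0.092 0.094 0.098]
0.27 173 [0.094 0.095 0.097]
0.28 465 [0.096 0.099 0.104]
```

View pics/c2.png

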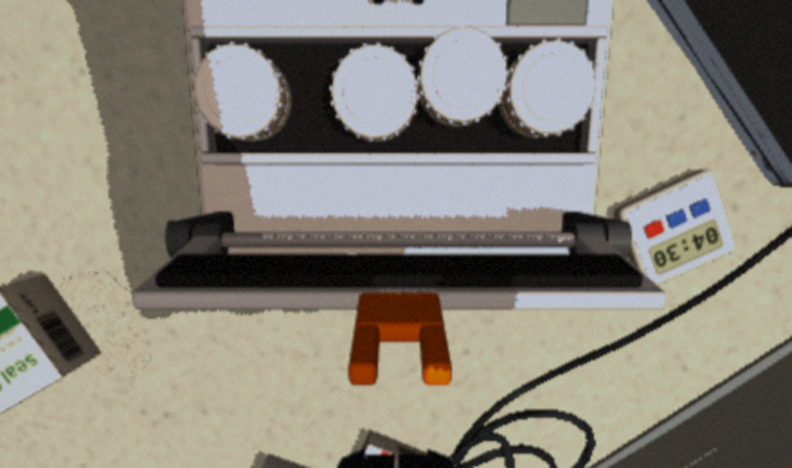

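Call:
carry_out(motion=[0.1,0.2,3,0,0,0,0,0,3,0,0,0,0,0,2.5,0,0,0,0,0,0,0,0,0,0,0,0,0,0,0])

```text
clock: 44.28
tool_pos: [0.6449, -0.29, 0.3003]
eef_rot: [0.319, 0.948, -0.0, 0.002]
contact_force: [0.3, -1.2, -0.0]
opening: 0.003
```

Call:
carry_out(motion=[1.9,0,-0.4,0,0,0,1.9,0,-0.4,0,0,0,1.75,0,0.35,0,0,0,1.75,0,0.35,0,0,0,0,0,0,0,0,0])

```text
clock: 44.9
tool_pos: [0.5866, -0.2452, 0.3014]
eef_rot: [0.319, 0.948, 0.0, 0.002]
contact_force: [0.9, -1.3, 0.3]
opening: 0.002
```

```bash
python3 where.py .045 0 .300
python3 - <<'E'
from h import *
p=snapshot('side');save(p['frame'][110:240,250:370],'c.png')
i=cv2.imread('pics/c.png');cv2.imwrite('pics/f1.png',cv2.resize(i,None,fx=4,fy=4,interpolation=2))
E
```

```text
44.9 at shaker [0.0459 0.0018] [ 0.5866 -0.2452  0.3014] open cm 0.02 F [ 0.9 -1.3  0.3] j7 [ 0.1   0.74  0.42  1.55 -0.35  0.92  1.56]
move to target [ 0.09 -0.18  0.14] [ 0.002  0.003 -0.001]
```

View pics/f1.png

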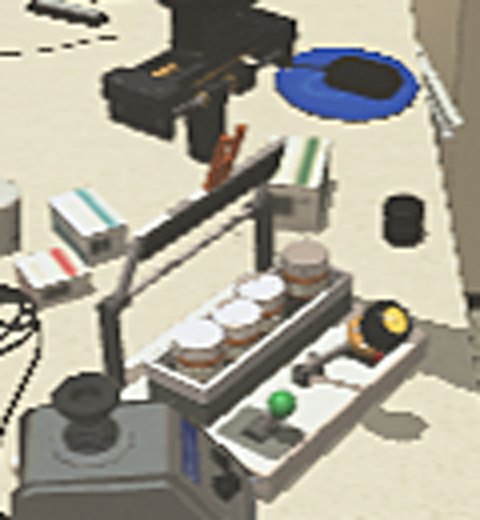

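```bash
cat > flap.py <<'E'
from h import *
def orange(n):
    p=snapshot(n);w=cloud(p);f=p['frame'].astype(int)
    m=(f[...,0]>100)&(f[...,1]<.55*f[...,0])&(f[...,2]<.35*f[...,0]);q=w[m];q=q[~np.isnan(q[:,0])];X=w2s(q)
    k=(abs(X[:,1])<.03)&(q[:,2]>.11)&(X[:,0]>-.1);q=q[k];X=X[k]
    if len(q): print(n,len(q),'x,y',np.median(X,0).round(4),'z',np.median(q[:,2]).round(4),'phi',np.median(np.arctan2(q[:,2]-.125,.075-X[:,0])).round(3),'r',np.percentile(np.hypot(q[:,2]-.125,.075-X[:,0]),[5,95]).round(3))
orange('side');orange('scene')
E
python3 flap.py
```

```text
side 7 x,y [ 0.0192 -0.0029] z 0.2618 phi 1.165 r [0.115 0.158]
```

Call:
carry_out(motion=[1.55,0,0.8,0,0,0,1.55,0,0.8,0,0,0,1.25,0,1.25,0,0,0,1.25,0,1.25,0,0,0,0.8,0,1.5,0,0,0,0.8,0,1.5,0,0,0,0.2,0,1,0,0,0,0.2,0,1,0,0,0])

```text
clock: 46.05
tool_pos: [0.5266, -0.1997, 0.2083]
eef_rot: [0.319, 0.948, 0.0, 0.001]
contact_force: [0.0, 0.2, 1.3]
opening: 0.004
```

Call:
carry_out(motion=[0.2,0,1,0,0,0,0,0,0.5,0,0,0,0,0,0,0,0,0])

```text
clock: 46.42
tool_pos: [0.5247, -0.1983, 0.1935]
eef_rot: [0.319, 0.948, 0.0, 0.001]
contact_force: [0.5, 0.8, -1.2]
opening: 0.003
```

```bash
python3 where.py -.034 0 .193;python3 flap.py
```

```text
46.425 at shaker [-0.0318  0.0018] [ 0.5247 -0.1983  0.1935] open cm 0.02 F [ 0.5  0.8 -1.2] j7 [ 0.1   0.79  0.32  1.87 -0.44  0.55  1.63]
move to target [ 0.21 -0.19  0.05] [ 0.001  0.001 -0.002]
side 26 x,y [-0.0533  0.0069] z 0.1271 phi 0.017 r [0.108 0.157]
```

Near closed; press until the stop pushes back.

Call:
carry_out(motion=[0,0,0.2,0,0,0,0,0,0,0,0,0])

```text
clock: 46.78
tool_pos: [0.5247, -0.1983, 0.1933]
eef_rot: [0.319, 0.948, 0.001, 0.001]
contact_force: [-3.3, 1.5, 16.3]
opening: 0.003
```

Call:
carry_out(motion=[0,0,0.2,0,0,0,0,0,0,0,0,0])

```text
clock: 47.02
tool_pos: [0.5246, -0.1984, 0.1931]
eef_rot: [0.319, 0.948, 0.001, 0.002]
contact_force: [-7.0, 4.2, 32.1]
opening: 0.005
```

Call:
carry_out(motion=[0,0,0.15,0,0,0,0,0,0,0,0,0])

```text
clock: 47.28
tool_pos: [0.5246, -0.1984, 0.1929]
eef_rot: [0.319, 0.948, 0.001, 0.002]
contact_force: [-10.4, 6.1, 42.8]
opening: 0.003
```

```bash
python3 flap.py
python3 - <<'E'
from h import *
s=state();print(s['tool_pos'],s['contact_force'])
for n in('side','scene'):
    p=snapshot(n);w=cloud(p);f=p['frame'].astype(int)
    X=w2s(w)
    # knob yellow cap
    m=(f[...,0]>120)&(f[...,1]>.6*f[...,0])&(f[...,2]<.4*f[...,0])&(X[...,0]<-.08)&(X[...,0]>-.22)&(abs(X[...,1])<.05)
    q=w[m];print(n,'cap',m.sum(),w2s(np.nanmedian(q,0)) if len(q) else '',np.nanmedian(q[:,2]) if len(q) else '')
    for th in ('knob','knob_mid','bolt'):
        for d in finder.masks_of(p,th)[:2]:
            q=w[d['pixels']];q=q[~np.isnan(q[:,0])];x=w2s(q);k=(x[:,0]<-.08)&(x[:,0]>-.2)&(abs(x[:,1])<.06)&(q[:,2]>.1)
            if k.sum()>5: print(th,round(d['p'],2),'x',np.percentile(x[k,0],[3,50,97]).round(3),'y',np.percentile(x[k,1],[3,97]).round(3),'z',np.percentile(q[k,2],[3,50,97]).round(3))
E
```

```text
side 25 x,y [-0.0541  0.0042] z 0.1273 phi 0.019 r [0.109 0.158]
[ 0.52459237 -0.19844288  0.19293092] [-8.59804293  5.99754913 43.21117924]
side cap 21 [-0.15590212 -0.00647098] 0.1370169952252165
knob_mid 0.6 x [-0.168 -0.154 -0.138] y [-0.012  0.023] z [0.124 0.14  0.153]
bolt 0.48 x [-0.167 -0.148 -0.119] y [-0.012  0.023] z [0.106 0.135 0.153]
scene cap 0  
knob 0.61 x [-0.163 -0.145 -0.128] y [-0.021  0.009] z [0.121 0.142 0.156]
knob_mid 0.7 x [-0.161 -0.145 -0.129] y [-0.021  0.003] z [0.123 0.142 0.155]
bolt 0.65 x [-0.161 -0.137 -0.112] y [-0.021  0.011] z [0.104 0.133 0.154]
```

Call:
carry_out(motion=[0,0,-1,0,0,0,0,0,-3,0,0,0,1,0,-3,0,0,0,3.7,-0.04,0,0,0,0,3.7,-0.04,0,0,0,0,3.7,-0.04,0,0,0,0,3.7,-0.04,0,0,0,0,0,0,0,0,0,0])

```text
clock: 48.78
tool_pos: [0.3952, -0.1024, 0.2578]
eef_rot: [0.318, 0.948, 0.0, -0.001]
contact_force: [0.2, 0.0, 0.4]
opening: 0.002
```

Call:
carry_out(motion=[0,0,1.5,0,0,0,0,0,1.5,0,0,0,0,0,1,0,0,0,0,0,0,0,0,0,0,0,0,0,0,0])

```text
clock: 49.4
tool_pos: [0.3981, -0.1042, 0.2181]
eef_rot: [0.319, 0.948, 0.0, 0.001]
contact_force: [0.2, 0.0, -0.7]
opening: 0.007
```

```bash
python3 where.py -.19 0 .184; python3 flap.py
```

```text
49.4 at shaker [-0.1896  0.0005] [ 0.3981 -0.1042  0.2181] open cm 0.06 F [ 0.2  0.  -0.7] j7 [-0.01  0.62  0.24  2.28 -0.51  0.29  1.61]
move to target [ 0.04 -0.05  3.41] [ 0.001  0.002 -0.002]
side 9 x,y [-0.07    0.0163] z 0.1257 phi 0.005 r [0.103 0.157]
```

Call:
carry_out(motion=[0,0,1.7,0,0,0,0,0,1.7,0,0,0,0,0,0,0,0,0,0,0,0,0,0,0])

```text
clock: 50.0
tool_pos: [0.398, -0.1041, 0.1844]
eef_rot: [0.319, 0.948, 0.0, 0.001]
contact_force: [0.3, -0.1, 1.2]
opening: 0.005
```

Call:
carry_out(motion=[-1,0,0,0,0,0,-1,0,0,0,0,0,-1,0,-0.3,0,0,0,-1,0,-0.4,0,0,0,-1,0,-0.4,0,0,0,0,0,0,0,0,0])

```text
clock: 50.75
tool_pos: [0.4278, -0.1275, 0.1954]
eef_rot: [0.317, 0.948, 0.004, -0.012]
contact_force: [-20.1, 15.9, 31.4]
opening: 0.003
```

```bash
cat > bolt.py <<'E'
from h import *
for n in('side','scene'):
    p=snapshot(n);w=cloud(p)
    for th in ('knob','knob_mid','bolt'):
        for d in finder.masks_of(p,th)[:1]:
            q=w[d['pixels']];q=q[~np.isnan(q[:,0])];x=w2s(q);k=(x[:,0]<-.04)&(x[:,0]>-.2)&(abs(x[:,1])<.03)&(q[:,2]>.1)&(q[:,2]<.19)
            if k.sum()>5: print(n,th,round(d['p'],2),'x',np.percentile(x[k,0],[3,50,97]).round(3),'y',np.percentile(x[k,1],[3,97]).round(3),'z',np.percentile(q[k,2],[3,50,97]).round(3),'ang',np.median(np.arctan2(-.065-x[k,0],q[k,2]-.05)).round(3))
E
python3 bolt.py;python3 where.py -.092 0 .208
```

```text
side bolt 0.61 x [-0.133 -0.085 -0.044] y [-0.005  0.02 ] z [0.108 0.126 0.135] ang 0.253
scene knob 0.62 x [-0.129 -0.115 -0.102] y [-0.023  0.009] z [0.137 0.156 0.17 ] ang 0.435
scene knob_mid 0.61 x [-0.128 -0.115 -0.102] y [-0.023  0.008] z [0.137 0.158 0.17 ] ang 0.43
51.15 at shaker [-1.519e-01 -1.000e-04] [ 0.4278 -0.1275  0.1954] open cm 0.02 F [-19.3  16.3  30.9] j7 [ 0.05  0.69  0.24  2.18 -0.5   0.34  1.64]
move to target [-5.95  0.01 -1.41] [ 0.    -0.026  0.002]
```

Run:
```python
from h import *
s=state();print(s['moment'],s['joint_torque'].round(1))
p=snapshot('scene');a=p['frame'][150:270,270:400];p=snapshot('wrist');b=p['frame']
a=cv2.resize(a,(433,400),interpolation=2);b=cv2.resize(b[:,140:500],(360,400));save(np.hstack([a,b]),'k1.png')
```

```text
[3.11383709 3.90244637 0.01162939] [  4.2 -32.2   7.1 -16.8  -0.1  -7.7  -0. ]
```

View pics/k1.png

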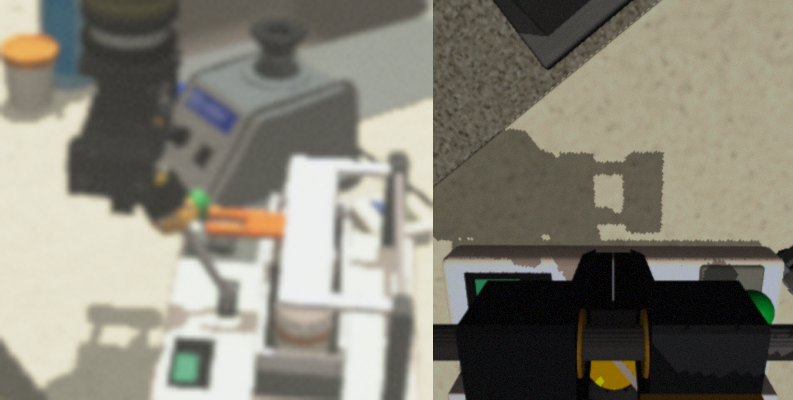

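Run:
```python
from h import *
s=state();p=snapshot('wrist');w=cloud(p,s);Rm=R.from_quat(s['eef_rot']).as_matrix();T=(w-s['tool_pos'])@Rm
for r,c in((375,315),(385,320),(370,330),(360,320),(330,320),(300,320),(275,320),(262,320),(300,270),(300,370)): print(r,c,T[r,c].round(4),w2s(w[r,c]).round(4),w[r,c,2].round(4),p['frame'][r,c])
print((np.array(p['hand_eye'])@[0,.0,0,1])[:3])
p=snapshot('side');w=cloud(p);f=p['frame'].astype(int);X=w2s(w)
m=(f[...,0]>110)&(f[...,1]>.55*f[...,0])&(f[...,2]<.45*f[...,0])&(X[...,0]<-.05)&(X[...,0]>-.22)&(abs(X[...,1])<.05)&(w[...,2]>.1)
print(m.sum(),np.c_[np.argwhere(m)[:12],X[m][:12].round(3),w[m][:12,2].round(3)])
```

```text
375 315 [-0.028  -0.0017  0.0305] [-0.1247 -0.0017] 0.1642 [144 106   0]
385 320 [-0.0316  0.0003  0.0292] [-0.121   0.0003] 0.1654 [146 108   0]
370 330 [-0.0256  0.0043  0.0306] [-0.1271  0.0042] 0.1642 [131 114 106]
360 320 [ 0.0208  0.0002 -0.0168] [-0.1722 -0.    ] 0.2128 [70 65 57]
330 320 [ 0.0275  0.0002 -0.0151] [-0.1789 -0.    ] 0.2112 [28 26 25]
300 320 [-0.0031  0.0003  0.0449] [-0.1499  0.0002] 0.1504 [41 45 48]
275 320 [0.0055 0.0003 0.0505] [-0.1586  0.0002] 0.1451 [75 78 82]
262 320 [0.0096 0.0003 0.0543] [-0.1628  0.0002] 0.1414 [75 70 65]
300 270 [ 0.0344 -0.011  -0.0138] [-0.1858 -0.0112] 0.2101 [6 3 4]
300 370 [ 0.0342  0.0113 -0.0135] [-0.1857  0.0111] 0.2099 [3 4 2]
[ 7.77329540e-02 -1.57625994e-05 -8.17014024e-02]
26 [[ 1.71e+02  3.40e+02 -1.39e-01  2.60e-02  2.24e-01]
 [ 1.73e+02  3.37e+02 -1.40e-01  4.50e-02  2.27e-01]
 [ 1.83e+02  3.23e+02 -5.10e-02  3.00e-03  1.28e-01]
 [ 1.83e+02  3.24e+02 -5.00e-02 -4.00e-03  1.24e-01]
 [ 1.84e+02  3.22e+02 -5.00e-02  8.00e-03  1.26e-01]
 [ 1.85e+02  3.21e+02 -5.30e-02  1.80e-02  1.28e-01]
 [ 1.85e+02  3.22e+02 -5.60e-02  1.50e-02  1.28e-01]
 [ 1.85e+02  3.23e+02 -6.00e-02  1.60e-02  1.30e-01]
 [ 1.85e+02  3.24e+02 -6.20e-02  1.10e-02  1.28e-01]
 [ 1.86e+02  3.22e+02 -5.50e-02  1.50e-02  1.23e-01]
 [ 1.86e+02  3.24e+02 -6.50e-02  1.50e-02  1.27e-01]
 [ 1.86e+02  3.25e+02 -6.70e-02  1.20e-02  1.27e-01]]
```

Call:
carry_out(motion=[0,0,-0.5,0,0,0,-0.8,0,-0.6,0,0,0,-0.8,0,-0.5,0,0,0,-0.8,0,-0.4,0,0,0,-0.8,0,-0.3,0,0,0,-0.7,0,-0.1,0,0,0,-0.7,0,0,0,0,0,0,0,0,0,0,0])

```text
clock: 52.35
tool_pos: [0.475, -0.1626, 0.2189]
eef_rot: [0.319, 0.948, -0.0, 0.001]
contact_force: [1.1, 0.6, -0.2]
opening: 0.003
```

```bash
python3 where.py -.094 0 .215; python3 bolt.py; python3 flap.py
```

```text
52.35 at shaker [-0.0931  0.0004] [ 0.475  -0.1626  0.2189] open cm 0.02 F [ 1.1  0.6 -0.2] j7 [ 0.04  0.69  0.32  2.03 -0.45  0.48  1.62]
move to target [ 0.09 -0.04  0.39] [ 0.001  0.002 -0.002]
side bolt 0.48 x [-0.088 -0.071 -0.057] y [0.002 0.023] z [0.125 0.144 0.162] ang 0.057
scene knob 0.39 x [-0.081 -0.059 -0.043] y [-0.021  0.007] z [0.109 0.147 0.183] ang -0.053
scene bolt 0.59 x [-0.08  -0.059 -0.045] y [-0.022  0.001] z [0.138 0.163 0.183] ang -0.054
side 12 x,y [-0.0658  0.0154] z 0.1268 phi 0.015 r [0.103 0.157]
```

Call:
carry_out(motion=[-0.2,0,0,0,0,0,0,0,0,0,0,0])

```text
clock: 53.1
tool_pos: [0.4755, -0.163, 0.2189]
eef_rot: [0.319, 0.948, 0.0, 0.0]
contact_force: [-1.3, 0.8, 0.2]
opening: 0.003
```

Call:
carry_out(motion=[-0.2,0,0,0,0,0,0,0,0,0,0,0])

```text
clock: 53.35
tool_pos: [0.4761, -0.1635, 0.2187]
eef_rot: [0.319, 0.948, 0.001, -0.001]
contact_force: [-4.5, 3.4, 3.0]
opening: 0.006
```

Call:
carry_out(motion=[-0.2,0,0,0,0,0,0,0,0,0,0,0])

```text
clock: 53.6
tool_pos: [0.4765, -0.1639, 0.2184]
eef_rot: [0.318, 0.948, 0.001, -0.003]
contact_force: [-5.8, 4.5, 3.7]
opening: 0.006
```

```bash
python3 where.py -.094 0 .215
```

```text
53.6 at shaker [-0.0911  0.0002] [ 0.4765 -0.1639  0.2184] open cm 0.06 F [-5.8  4.5  3.7] j7 [ 0.05  0.7   0.32  2.02 -0.44  0.5   1.62]
move to target [ 0.29 -0.02  0.34] [ 0.    -0.006 -0.001]
```

Call:
carry_out(motion=[1,0,0,0,0,0,1,0,-2,0,0,0,0,0,-3.5,0,0,0,-2.3,0,0,0,0,0,-2.3,0,0,0,0,0,0,0,0,0,0,-0.17,0,0,0,0,0,-0.17,0,0,0,0,0,-0.17], hand=6.4)

```text
clock: 54.6
tool_pos: [0.5003, -0.1817, 0.2742]
eef_rot: [0.067, 0.998, -0.001, 0.002]
contact_force: [0.6, -0.3, -0.3]
opening: 0.729
```

Call:
carry_out(motion=[0,0,0,0,0,-0.17,0,0,0,0,0,-0.17,0,0,0,0,0,0,0,0,0,0,0,0])

```text
clock: 55.1
tool_pos: [0.4999, -0.1815, 0.2741]
eef_rot: [-0.099, 0.995, -0.0, 0.001]
contact_force: [1.2, 0.3, -0.2]
opening: 0.724
```

```bash
python3 where.py -.065 0 .217 48.7
python3 - <<'E'
from h import *
s=state();p=snapshot('wrist');w=cloud(p,s);f=p['frame'].astype(int);X=w2s(w)
m=(f[...,0]>100)&(f[...,1]>.55*f[...,0])&(f[...,2]<.4*f[...,0])&(abs(X[...,0]+.065)<.05)&(abs(X[...,1])<.05)&(w[...,2]>.14)
q=w[m];print(m.sum(),np.median(X[m],0).round(4),np.percentile(X[m],[2,98],axis=0).round(4),np.median(q[:,2]))
save(p['frame'][:,120:520],'k2.png')
E
python3 bolt.py
```

```text
55.1 at shaker [-0.0618  0.0003] [ 0.4999 -0.1815  0.2741] open cm 6.38 F [ 1.2  0.3 -0.2] j7 [ 0.17  0.61  0.15  1.89 -0.14  0.65  2.18]
move to target [0.25 0.22 5.71] [-0.001  0.002 -0.004]
1559 [-0.0657 -0.0009] [[-0.1099 -0.0443]
 [-0.0492  0.0108]] 0.18182479267516513
side knob 0.4 x [-0.085 -0.071 -0.048] y [-0.011  0.023] z [0.146 0.175 0.182] ang 0.05
side knob_mid 0.54 x [-0.085 -0.07  -0.048] y [-0.011  0.023] z [0.146 0.175 0.182] ang 0.044
side bolt 0.66 x [-0.086 -0.072 -0.05 ] y [-0.009  0.023] z [0.132 0.163 0.181] ang 0.069
scene knob 0.79 x [-0.083 -0.063 -0.043] y [-0.022  0.013] z [0.151 0.177 0.183] ang -0.018
scene knob_mid 0.62 x [-0.083 -0.062 -0.043] y [-0.022  0.013] z [0.155 0.178 0.184] ang -0.022
scene bolt 0.62 x [-0.083 -0.063 -0.045] y [-0.021  0.011] z [0.108 0.167 0.183] ang -0.02
```

View pics/k2.png

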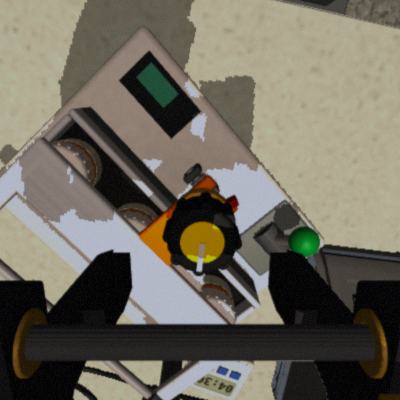

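Call:
carry_out(motion=[0.27,0.22,2,0,0,0,0,0,2,0,0,0,0,0,1.6,0,0,0,0,0,0,0,0,0,0,0,0,0,0,0])

```text
clock: 56.18
tool_pos: [0.4969, -0.1799, 0.2185]
eef_rot: [-0.1, 0.995, -0.0, 0.001]
contact_force: [1.1, -0.2, -0.4]
opening: 0.727
```

Call:
carry_out(motion=[0,0,0,0,0,0,0,0,0,0,0,0,0,0,0,0,0,0,0,0,0,0,0,0], hand=3.5, grip_force=35)

```text
clock: 56.68
tool_pos: [0.4969, -0.1801, 0.2184]
eef_rot: [-0.1, 0.995, -0.0, 0.001]
contact_force: [-0.3, -0.4, 3.0]
opening: 0.442
```

```bash
python3 where.py -.065 0 .210 48.7
```

```text
56.675 at shaker [-0.065  -0.0004] [ 0.4969 -0.1801  0.2184] open cm 3.89 F [-0.3 -0.4  3. ] j7 [ 0.19  0.69  0.12  1.95 -0.16  0.51  2.19]
move to target [-0.03  0.03  0.84] [-0.001  0.002 -0.002]
```

Call:
carry_out(motion=[0,0,0.3,0,0,0,0,0,0.3,0,0,0,0,0,0,0,0,0])

```text
clock: 57.05
tool_pos: [0.4979, -0.181, 0.2139]
eef_rot: [-0.1, 0.995, -0.002, 0.003]
contact_force: [-1.2, -0.2, 16.6]
opening: 0.444
```

Call:
carry_out(motion=[0,0,0.2,0,0,0,0,0,0,0,0,0])

```text
clock: 57.3
tool_pos: [0.4977, -0.18, 0.2122]
eef_rot: [-0.1, 0.995, -0.001, 0.002]
contact_force: [-2.4, 0.8, 22.4]
opening: 0.448
```

Call:
carry_out(motion=[0,0,0,0,0,0.17,0,0,0,0,0,0.17,0,0,0,0,0,0.17,0,0,0,0,0,0.17,0,0,0,0,0,0.17,0,0,0,0,0,0.17,0,0,0,0,0,0])

```text
clock: 58.18
tool_pos: [0.4978, -0.1797, 0.2109]
eef_rot: [0.399, 0.917, 0.0, 0.002]
contact_force: [-0.6, -0.2, 10.3]
opening: 0.445
```

```bash
python3 where.py -.065 0 .210
python3 - <<'E'
from h import *
s=state();print(s['moment'])
p=snapshot('wrist');save(p['frame'][140:400,200:440],'c.png')
i=cv2.imread('pics/c.png');cv2.imwrite('pics/k3.png',cv2.resize(i,None,fx=2,fy=2,interpolation=2))
f=p['frame'].astype(int);m=(f[...,0]>70)&(f[...,1]<.35*f[...,0])&(f[...,2]<.4*f[...,0]);a=np.argwhere(m);print(len(a),a.mean(0) if len(a) else '')
for n in('side','scene'):
    p=snapshot(n);f=p['frame'].astype(int);w=cloud(p);X=w2s(w)
    m=(f[...,0]>70)&(f[...,1]<.4*f[...,0])&(f[...,2]<.4*f[...,0])&(abs(X[...,0]+.065)<.04)&(abs(X[...,1])<.04);print(n,m.sum(),np.median(X[m],0) if m.sum() else '',np.median(w[m][:,2]) if m.sum() else '')
E
```

```text
58.175 at shaker [-0.0645  0.0005] [ 0.4978 -0.1797  0.2109] open cm 3.92 F [-0.6 -0.2 10.3] j7 [ 0.03  0.74  0.39  1.96 -0.53  0.54  1.54]
move to target [ 0.04 -0.06  0.09] [ 0.002  0.004 -0.172]
[ 0.25279571 -0.27665743  0.01869709]
267 [225.88764045 327.68539326]
side 0  
scene 0
```

View pics/k3.png

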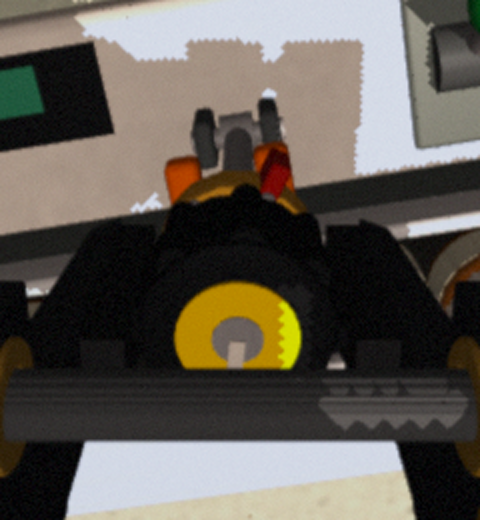

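Call:
carry_out(motion=[0,0,0,0,0,0.17,0,0,0,0,0,0.17,0,0,0,0,0,0.17,0,0,0,0,0,0.17,0,0,0,0,0,0.17,0,0,0,0,0,0.17,0,0,0,0,0,0.17,0,0,0,0,0,0.17])

```text
clock: 59.32
tool_pos: [0.4984, -0.1804, 0.2113]
eef_rot: [0.888, 0.461, 0.002, 0.002]
contact_force: [0.4, 0.2, 11.0]
opening: 0.443
```

```bash
python3 where.py -.065 0 .210 ; python3 -c "
from h import *
print(state()['moment'])"
```

```text
59.325 at shaker [-0.0637  0.0002] [ 0.4984 -0.1804  0.2113] open cm 3.9 F [ 0.4  0.2 11. ] j7 [-0.16  0.85  0.77  1.97 -0.92  0.71  0.57]
move to target [-0.02 -0.14  0.13] [ 0.006  0.003 -1.536]
[-0.18745821 -0.25457359  0.09576253]
```

Call:
carry_out(motion=[0,0,0,0,0,0.17,0,0,0,0,0,0.17,0,0,0,0,0,0.17,0,0,0,0,0,0.17,0,0,0,0,0,0])

```text
clock: 59.95
tool_pos: [0.4983, -0.1808, 0.2113]
eef_rot: [0.99, 0.14, 0.002, 0.002]
contact_force: [1.6, -0.1, 11.0]
opening: 0.44
```

```bash
python3 where.py -.065 0 .210 ; python3 -c "
from h import *
print(state()['moment'])"
```

```text
59.95 at shaker [-0.0635 -0.0001] [ 0.4983 -0.1808  0.2113] open cm 3.87 F [ 1.6 -0.1 11. ] j7 [-0.19  0.88  0.83  1.97 -0.98  0.76 -0.05]
move to target [-0.08 -0.13  0.13] [ 7.000e-03  2.000e-03 -2.212e+00]
[-0.32983007 -0.14466461  0.02552027]
```

Call:
carry_out(motion=[0,0,0,0,0,0.17,0,0,0,0,0,0.17,0,0,0,0,0,0.17,0,0,0,0,0,0.17,0,0,0,0,0,0,0,0,0,0,0,0])

```text
clock: 60.7
tool_pos: [0.498, -0.1811, 0.2113]
eef_rot: [0.98, -0.197, 0.003, 0.001]
contact_force: [0.7, -0.5, 10.4]
opening: 0.441
```

Call:
carry_out(motion=[0,0,0,0,0,0.17,0,0,0,0,0,0.17,0,0,0,0,0,0.17,0,0,0,0,0,0.17,0,0,0,0,0,0])

```text
clock: 61.32
tool_pos: [0.4975, -0.1812, 0.2122]
eef_rot: [0.858, -0.514, 0.003, -0.0]
contact_force: [-1.4, 1.0, 19.4]
opening: 0.444
```

```bash
python3 where.py -.065 0 .210 ; python3 -c "
from h import *
print(state()['moment'])
p=snapshot('wrist');save(p['frame'][140:400,200:440],'k4.png')"
```

```text
61.325 at shaker [-0.0639 -0.001 ] [ 0.4975 -0.1812  0.2122] open cm 3.91 F [-1.4  1.  19.4] j7 [-0.2   0.88  0.86  1.97 -0.99  0.77 -1.39]
move to target [-0.14 -0.04  0.22] [-0.007  0.003  2.71 ]
[ 0.00648975  0.817745   -0.07182766]
```

View pics/k4.png

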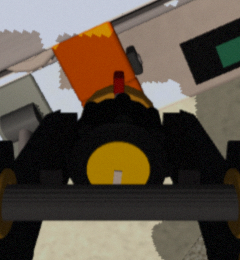

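```bash
cat > nut.py <<'E'
from h import *
ax=s2w(-.065,0)
def ray(p,s,u,v,z=.14):
    A,t=ext(p,s);d=A@np.array([(u-p['cx'])/p['fx'],(v-p['cy'])/p['fy'],1]);P=t+d*(z-t[2])/d[2];return P
def red(p,s):
    f=p['frame'].astype(int);m=(f[...,0]>60)&(f[...,1]<.3*f[...,0])&(f[...,2]<.3*f[...,0]);m=m.astype(np.uint8)
    w=cloud(p,s);X=w2s(w);m[(np.hypot(X[...,0]+.065,X[...,1])>.04)|~(w[...,2]>.1)]=0
    a=np.argwhere(m)
    if len(a)<4: return None
    q=w[m>0];P=np.median(q,0);d=P[:2]-ax;return len(a),a.mean(0),P.round(4),'r',np.hypot(*d).round(4),'angle cw-positive',-np.arctan2(d[1],d[0]).round(3)
if __name__=='__main__':
    s=state();p=snapshot('wrist');print(red(p,s))
    for st,uv in((dict(tool_pos=np.array([.4999,-.1815,.2741]),eef_rot=np.array([-.099,.995,0,.001])),(352,202)),(dict(tool_pos=np.array([.4978,-.1797,.2109]),eef_rot=np.array([.399,.917,0,.002])),(337,227)),(s,(318,220))):
        P=ray(p,st,*uv);d=P[:2]-ax;print(P.round(4),'r',np.hypot(*d).round(4),'cw',-np.arctan2(d[1],d[0]))
E
python3 nut.py
```

```text
(172, array([223.8372093 , 318.20348837]), array([ 0.5081, -0.1998,  0.1456]), 'r', np.float64(0.0229), 'angle cw-positive', np.float64(1.069))
[ 0.485  -0.1631  0.14  ] r 0.0206 cw -2.198322192818346
[ 0.4917 -0.1608  0.14  ] r 0.0198 cw -1.852905159722977
[ 0.5084 -0.1998  0.14  ] r 0.023 cw 1.059482988033954
```

Call:
carry_out(motion=[0,0,0.1,0,0,0.17,0,0,0,0,0,0.17,0,0,0,0,0,0.17,0,0,0,0,0,0])

```text
clock: 61.92
tool_pos: [0.4969, -0.1802, 0.2096]
eef_rot: [-0.701, 0.713, -0.001, 0.0]
contact_force: [-0.2, -0.7, 7.5]
opening: 0.442
```

```bash
python3 where.py -.065 0 .210 ; python3 nut.py | head -1;python3 -c "
from h import *
print(state()['moment'])"
```

```text
61.925 at shaker [-0.0649 -0.0005] [ 0.4969 -0.1802  0.2096] open cm 3.89 F [-0.2 -0.7  7.5] j7 [-0.2   0.89  0.85  1.97 -0.99  0.77 -1.9 ]
move to target [-0.04 -0.02 -0.04] [-2.0e-03  2.0e-03  2.2e+00]
(195, array([230.87179487, 295.91794872]), array([ 0.5069, -0.1992,  0.1457]), 'r', np.float64(0.0217), 'angle cw-positive', np.float64(1.103))
[-0.00839147  0.30114287  0.02559469]
```

Call:
carry_out(motion=[0,0,0,0,0,0.17,0,0,0,0,0,0.17,0,0,0,0,0,0,0,0,0,0,0,0])

```text
clock: 62.48
tool_pos: [0.4981, -0.1805, 0.2107]
eef_rot: [-0.571, 0.821, -0.002, 0.002]
contact_force: [0.2, 1.1, 15.1]
opening: 0.445
```

```bash
python3 where.py -.065 0 .210 ; python3 nut.py | head -1;python3 -c "
from h import *
print(state()['moment'])"
```

```text
62.475 at shaker [-0.0638  0.    ] [ 0.4981 -0.1805  0.2107] open cm 3.92 F [ 0.2  1.1 15.1] j7 [-0.2   0.88  0.85  1.97 -0.99  0.77 -2.24]
move to target [-0.03  0.12  0.07] [-0.004  0.006  1.862]
(179, array([235.81005587, 285.94972067]), array([ 0.5071, -0.2005,  0.1455]), 'r', np.float64(0.023), 'angle cw-positive', np.float64(1.124))
[ 0.32943989 -0.08336238  0.12690107]
```

Call:
carry_out(motion=[0,0,0,0,0,0,0,0,0,0,0,0,0,0,0,0,0,0,0,0,-2,0,0,0,0,0,-3,0,0,0,0,0,-3,0,0,0,0,0,0,0,0,-0.17,0,0,0,0,0,-0.17], hand=6.4)

```text
clock: 63.52
tool_pos: [0.4965, -0.1795, 0.289]
eef_rot: [-0.703, 0.711, -0.0, 0.0]
contact_force: [-0.8, 0.5, -0.7]
opening: 0.726
```

Call:
carry_out(motion=[0,0,0,0,0,-0.17,0,0,0,0,0,-0.17,0,0,0,0,0,-0.17,0,0,0,0,0,-0.17,0,0,0,0,0,-0.17,0,0,0,0,0,-0.17,0,0,0,0,0,-0.17,0,0,0,0,0,-0.17])

```text
clock: 64.53
tool_pos: [0.4963, -0.1796, 0.2887]
eef_rot: [0.994, -0.111, 0.0, -0.0]
contact_force: [-0.8, 0.6, 0.3]
opening: 0.723
```

Call:
carry_out(motion=[0,0,0,0,0,-0.17,0,0,0,0,0,-0.17,0,0,0,0,0,-0.17,0,0,0,0,0,-0.17,0,0,0,0,0,-0.17,0,0,0,0,0,-0.17,0,0,0,0,0,-0.1,0,0,0,0,0,0], hand=0)

```text
clock: 65.53
tool_pos: [0.4963, -0.1798, 0.2887]
eef_rot: [0.902, 0.431, 0.0, -0.0]
contact_force: [0.2, -0.4, 0.1]
opening: 0.008
```

```bash
python3 where.py -.145 .09 .25 -90; python3 nut.py|head -1; python3 flap.py; python3 bolt.py
python3 - <<'E'
from h import *
W=np.load('W.npy');X=w2s(W);k=(X[:,0]>-.25)&(X[:,0]<.04)&(X[:,1]>.045)&(X[:,1]<.14)&(W[:,2]>.115)&(W[:,2]<.3);print(k.sum(),X[k][:5],W[k][:5,2])
s=state();p=snapshot('wrist');w=cloud(p,s);f=p['frame'].astype(int);X=w2s(w)
m=(f[...,1]>80)&(f[...,0]<.4*f[...,1])&(f[...,2]<.6*f[...,1])&(w[...,2]>.055);print('ball',m.sum(),np.nanmedian(X[m],0),np.nanmax(w[m][:,2]))
E
```

```text
65.525 at shaker [-0.0657 -0.0005] [ 0.4963 -0.1798  0.2887] open cm 0.07 F [ 0.2 -0.4  0.1] j7 [ 0.17  0.58  0.14  1.89 -0.13  0.68 -0.29]
move to target [ 8.79 -8.21  3.88] [ 0.    -0.001 -0.032]
None
side 12 x,y [-0.069   0.0157] z 0.1266 phi 0.012 r [0.103 0.16 ]
side knob 0.7 x [-0.085 -0.073 -0.055] y [-0.008  0.023] z [0.158 0.177 0.182] ang 0.067
side knob_mid 0.43 x [-0.085 -0.073 -0.053] y [-0.01   0.023] z [0.158 0.177 0.182] ang 0.065
side bolt 0.58 x [-0.085 -0.072 -0.051] y [-0.01   0.023] z [0.136 0.169 0.182] ang 0.063
scene knob 0.69 x [-0.081 -0.062 -0.043] y [-0.021  0.007] z [0.111 0.161 0.184] ang -0.032
scene knob_mid 0.7 x [-0.083 -0.063 -0.043] y [-0.022  0.012] z [0.148 0.177 0.184] ang -0.018
0 [] []
ball 634 [-0.1002486   0.09157069] 0.09530751411481847
```

Call:
carry_out(motion=[3,-2.7,0,0,0,-0.03,3,-2.7,0,0,0,0,2.8,-2.8,0,0,0,0,0,0,3,0,0,0,0,0,3,0,0,0,0,0,3,0,0,0,0,0,0,0,0,0,0,0,0,0,0,0])

```text
clock: 67.12
tool_pos: [0.4861, -0.0601, 0.1997]
eef_rot: [0.896, 0.445, 0.001, 0.001]
contact_force: [0.2, -1.1, 0.1]
opening: 0.003
```

```bash
python3 where.py -.145 .091 .144 -90
```

```text
67.125 at shaker [-0.146   0.0888] [ 0.4861 -0.0601  0.1997] open cm 0.03 F [ 0.2 -1.1  0.1] j7 [-0.03  0.69  0.1   2.07 -0.17  0.38 -0.44]
move to target [0.22 0.09 5.58] [ 0.002 -0.001 -0.001]
```

Call:
carry_out(motion=[0.2,0,2,0,0,0,0,0,2,0,0,0,0,0,1.5,0,0,0,0,0,0,0,0,0,0,0,0,0,0,0])

```text
clock: 67.75
tool_pos: [0.4873, -0.0585, 0.1447]
eef_rot: [0.895, 0.445, 0.001, 0.001]
contact_force: [-1.0, -0.5, 1.1]
opening: 0.003
```

Call:
carry_out(motion=[0,0.8,0,0,0,0,0,0.8,0,0,0,0,0,0.8,0,0,0,0,0,0.8,0,0,0,0,0,0.8,0,0,0,0,0,0.8,0,0,0,0,0,0.8,0,0,0,0,0,0,0,0,0,0])

```text
clock: 68.75
tool_pos: [0.5268, -0.0874, 0.1476]
eef_rot: [0.894, 0.447, -0.001, -0.005]
contact_force: [-0.1, 0.2, 1.8]
opening: 0.007
```

Call:
carry_out(motion=[0,0.3,0,0,0,0,0,0,0,0,0,0])

```text
clock: 69.0
tool_pos: [0.5346, -0.0945, 0.144]
eef_rot: [0.896, 0.445, 0.001, 0.001]
contact_force: [0.1, 1.2, 0.5]
opening: 0.001
```

Call:
carry_out(motion=[0,0.3,0,0,0,0,0,0,0,0,0,0])

```text
clock: 69.25
tool_pos: [0.5367, -0.0963, 0.1435]
eef_rot: [0.896, 0.445, 0.0, 0.0]
contact_force: [-0.7, -0.7, 0.1]
opening: 0.006
```

```bash
python3 where.py -.08 .091 .144 -90
```

```text
69.25 at shaker [-0.0839  0.0904] [ 0.5367 -0.0963  0.1435] open cm 0.05 F [-0.7 -0.7  0.1] j7 [ 0.05  0.84  0.08  1.94 -0.16  0.37 -0.4 ]
move to target [ 0.06  0.39 -0.05] [ 0.001 -0.    -0.001]
```

Call:
carry_out(motion=[0,0.2,0,0,0,0,0,0,0,0,0,0])

```text
clock: 69.5
tool_pos: [0.5378, -0.0972, 0.1438]
eef_rot: [0.895, 0.445, 0.0, 0.0]
contact_force: [-0.8, 1.1, -0.8]
opening: 0.003
```

Call:
carry_out(motion=[0,0.2,0,0,0,0,0,0,0,0,0,0])

```text
clock: 69.75
tool_pos: [0.5395, -0.0984, 0.144]
eef_rot: [0.895, 0.445, 0.0, 0.0]
contact_force: [-0.6, -0.6, -0.9]
opening: 0.001
```

Call:
carry_out(motion=[0,0.2,0,0,0,0,0,0,0,0,0,0])

```text
clock: 70.0
tool_pos: [0.5412, -0.0995, 0.1441]
eef_rot: [0.895, 0.445, 0.001, 0.0]
contact_force: [-0.9, 1.4, -0.4]
opening: 0.006
```

```bash
python3 where.py -.145 .091 .25 -90
```

```text
70.0 at shaker [-0.0783  0.0906] [ 0.5412 -0.0995  0.1441] open cm 0.05 F [-0.9  1.4 -0.4] j7 [ 0.05  0.84  0.08  1.92 -0.16  0.39 -0.4 ]
move to target [  0.04  -6.66 -10.6 ] [ 0.001 -0.001 -0.001]
```

Call:
carry_out(motion=[0,0.2,0,0,0,0,0,0,0,0,0,0])

```text
clock: 70.25
tool_pos: [0.5416, -0.0998, 0.1439]
eef_rot: [0.895, 0.445, -0.0, -0.001]
contact_force: [-5.1, 3.3, 1.8]
opening: 0.002
```

Call:
carry_out(motion=[0,0.2,0,0,0,0,0,0,0,0,0,0])

```text
clock: 70.5
tool_pos: [0.5419, -0.1, 0.1438]
eef_rot: [0.895, 0.446, -0.001, -0.002]
contact_force: [-6.9, 5.2, 4.9]
opening: 0.004
```

Call:
carry_out(motion=[0,-1,0,0,0,0,0,-2,0,0,0,0,0,-2,-3,0,0,0,0,0,-4,0,0,0,0,0,-5,0,0,0,0,0,0,0,0,0,0,0,0,0,0,0])

```text
clock: 71.38
tool_pos: [0.5046, -0.0718, 0.264]
eef_rot: [0.895, 0.445, 0.001, 0.001]
contact_force: [0.7, 0.1, -0.3]
opening: 0.007
```

```bash
python3 flap.py
python3 - <<'E'
from h import *
s=state();P=[]
for n in('wrist','side','scene'):
    p=snapshot(n);w=cloud(p,s);f=p['frame'].astype(int);X=w2s(w)
    m=(f[...,1]>80)&(f[...,0]<.55*f[...,1])&(f[...,2]<.65*f[...,1])&(w[...,2]>.055)&(abs(X[...,0]+.07)<.08)&(abs(X[...,1]-.09)<.05);print(n,'ball',m.sum(),np.nanmedian(X[m],0) if m.sum() else '',np.nanmax(w[m][:,2]) if m.sum() else '');P.append(p['frame'])
a=P[0];b=cv2.resize(P[1][120:240,255:375],(400,400),interpolation=2);save(np.hstack([a[:,120:520],b]),'e.png')
E
```

```text
side 8 x,y [-0.0605  0.0157] z 0.1276 phi 0.018 r [0.101 0.162]
wrist ball 605 [-0.05425497  0.09306333] 0.0948827480929936
side ball 22 [-0.05705544  0.09524052] 0.09273457014075148
scene ball 0
```

View pics/e.png

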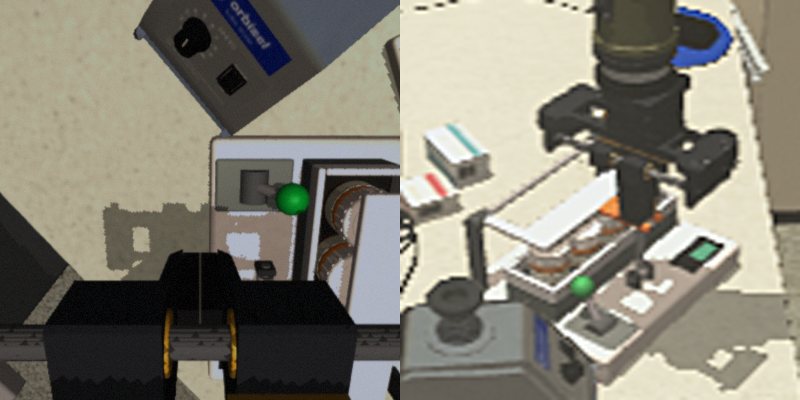

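Call:
carry_out(motion=[0,0,-4,0,0,0,0,0,-2,0,0,0,-3,2.1,0,0,0,0,-3,2.1,0,0,0,0,-3,2.1,0,0,0,0,0,0,0,0,0,0,0,0,0,0,0,0,0,0,0,0,0,0], hand=8)

```text
clock: 72.62
tool_pos: [0.5003, -0.1799, 0.3237]
eef_rot: [0.895, 0.446, 0.001, -0.0]
contact_force: [-0.3, 0.1, -0.5]
opening: 0.887
```

```bash
python3 nut.py|head -1
python3 - <<'E'
from h import *
s=state();print(s['tool_pos'],s['contact_force'])
p=snapshot('wrist');w=cloud(p,s);f=p['frame'].astype(int);X=w2s(w)
m=(f[...,0]>100)&(f[...,1]>.55*f[...,0])&(f[...,2]<.4*f[...,0])&(np.hypot(X[...,0]+.065,X[...,1])<.025)&(w[...,2]>.16)
print('cap',m.sum(),np.median(X[m],0).round(4),np.median(w[m][:,2]))
for c,r,z in jars(p,s,False): print(c,w2s(c),round(r,1),z)
for y in(-.06,.06):
    k=(abs(X[...,1]-y)<.03)&(X[...,0]>-.03)&(X[...,0]<.02)&(w[...,2]>.12);print('flap top z',np.nanmedian(w[k][:,2]))
b=cv2.resize(p['frame'][100:320,200:440],None,fx=2,fy=2);save(b,'n.png')
E
```

```text
None
[ 0.50035198 -0.18001503  0.32382833] [-1.02113222 -0.38973251 -0.09149354]
cap 817 [-0.0632 -0.0006] 0.18160128236149953
[ 0.3918288  -0.47708081] [ 0.03031918 -0.30064803] 22.1 0.045127581643832376
[ 0.48504486 -0.2728985 ] [-0.01849759 -0.08156683] 11.1 0.11081935554955136
[ 0.51589355 -0.22607906] [-0.02213503 -0.02561621] 4.9 0.11188052497162469
[ 0.58381244 -0.14379202] [-0.01760021  0.08098382] 15.1 0.11142519228619498
[ 0.55677271 -0.17691562] [-0.01918625  0.03825438] 18.3 0.1225896254521851
flap top z 0.1284873269958166
flap top z 0.33503854457805515
```

View pics/n.png

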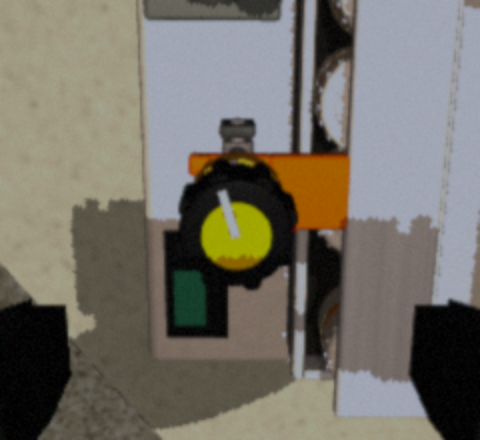

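```bash
python3 -c "
from h import *
print(workorder.finish_job())"
```

```text
the job is handed in; nothing more can be done
None
```

All the steps are done and I handed the job in at about 73 s. It gave no verdict.

**What I did:** I stood the four amber jars in the channel and left the black look-alike alone. I then pressed the flap down to its stop, swung the bolt upright into the fork, turned the pressed knob until the nut stopped, and pushed the switch fully over.

**Last checks**
- **Jars:** measured just before closing the flap, three were upright and within 7 mm of the centre line, at y about −85, +33 and +78 mm. The fourth, at about −11 mm, came from the push position and the picture only. All four still looked upright under the closed flap at the end, though only partly visible, so I have no exact final positions.
- **Flap:** its top measured 128.5 mm on one side, against 129 mm when closed. My reading of the other side failed.
- **Bolt:** the knob cap was within 2 mm of the upright position from above. The side and scene cameras gave angles from about −0.03 to +0.07 rad, inside the 0.08 rad limit.
- **Nut:** the red pointer moved about 3.3 rad. It then stayed put through about 0.85 rad more of knob turning, with the torque rising, so I take it to be at its stop. I did not measure the starting angle, and the pointer was hidden in the last view.
- **Switch:** the green ball measured x = −54 mm, the "on" position, and pushing met a firm stop.

**Bumps on the way:** pressing the flap home reached about 45 N at the fingertips. The bolt jammed briefly at about 40 N on the first swing, and I freed it by raising the tool along the knob's arc. I saw no sign of a bystander being touched, but I did not measure them again at the end.

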